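# Load a spring on the tester and set the pointer to its loaded length

## Task

Test the coil spring: stand it upright on the spring tester, with its foot wholly on the raised round disc, then gently lower the larger of the two steel knob weights onto the middle of its cap, without squeezing the spring down to its stop, and let go. With the spring carrying the weight, slide the tester's pointer up by its tab until the tip is level with the dark line round the spring's cap, and leave everything so, without knocking over the flask.

Things in the scene. Friction and masses are not known exactly. Their poses are not given: they have to be found in the camera images.
- tester: Spring tester, fixed to the worktop. Grey base 150 (x) x 225 (y) x 22 high, spanning y -145 to +80 in its own frame; origin on the worktop midway along its 150 side and 32.5 to the post side (+y) of its middle. On the base stand a raised steel disc (90 diameter, top 26 above the worktop, centre at y -75) and an upright square scale post (12 x 16, at y +40, top 158 above the worktop). A pointer slides up and down the post.
- disc_centre (a point): Centre of the top face of the tester's raised disc, 26 above the worktop. Axes as the tester's.
- spring: Loose coil spring unit, 110 tall, 0.25 kg: steel foot 66 diameter x 10 thick, dark coil 49 outer diameter, steel cap 54 diameter x 14 thick at the top that cannot come off. Starts upright on the worktop; origin is the centre of the foot's underside, z up through the cap. The cap's rim, centred 103 above the origin, can be gripped from above and lifts the whole unit without stretching it.
- cap_groove (a point): Centre of the cap on the spring's axis, at the height of the 2 mm wide dark line round the cap's rim; 7 below the cap's top face, 103 above the foot's underside when unloaded. Moves down with the cap. Axes as the spring's.
- spring_cap (a joint): Compression of the spring in m: 0 unloaded (the cap starts to move at about 2 N), growing as the cap is pressed down at 200 N/m; solid stop at 0.045. The larger weight presses it down by 12 to 28 mm (its mass varies).
- test_weight: Larger steel knob weight, loose, upright, 0.45 to 0.78 kg, 80 tall: body 60 diameter x 43 high, neck 19.5 diameter, round knob 30 diameter from 58 to 80 above its underside (grip it there from above). Origin is the centre of its underside.
- small_weight: Smaller steel knob weight (40 diameter, 67 tall), not used.
- rider (a joint): Height of the sliding pointer in m above its lowest place, growing upward, 0 to 0.09; at 0 the tip is 51 above the worktop. Starts low. It stays by friction where it is left; about 4 N move it up and 2 N down.
- pointer_tip (a point): Tip of the flat steel pointer (3 thick), at tester x 0, y -25, pointing to tester -y toward the disc; it ends 50 short of the disc's axis. Axes as the tester's.
- rider_tab (a point): Centre of the black grip tab of the pointer, on the far side of the post from the disc, 75 from the post's centre, at the height of the tip (moves with it). The tab is 12 thick (tester x), 40 long (tester y), 30 tall; pinch its 12 thickness from above.
- flask: Conical glass flask, 52 diameter, 85 tall, loose bystander behind the tester; origin is the centre of its underside, z up.
Mind the look-alikes: they are no part of the job. Leave any blue or yellow look-alike of the test_weight alone.

How it is judged:
On the way, in this order (a step that is already met when the one before it is completed fails the run):
1. the spring stands upright on the disc, released and not yet loaded (horizontal distance between spring and disc_centre below 0.013 m and z of spring in the frame of disc_centre between -0.004 and 0.004 m and angle between spring's own z axis and vertical below 0.06 rad and contact force between the fingers and spring below 0.2 N and value of joint spring_cap below 0.004 m), for 0.2 s.
2. the larger weight, let go, rests at peace on the cap of the spring on the disc (horizontal distance between spring and disc_centre below 0.013 m and z of spring in the frame of disc_centre between -0.004 and 0.004 m and angle between spring's own z axis and vertical below 0.06 rad and horizontal distance between test_weight and spring below 0.012 m and angle between test_weight's own z axis and vertical below 0.08 rad and contact force between test_weight and spring above 3 N and contact force between the fingers and test_weight below 0.2 N and velocity of joint spring_cap between -0.01 and 0.01 m/s), for 0.3 s.
At the end, for the whole second after the job is handed in: The spring stands upright on the disc (axis within 13 mm of its centre), the larger weight rests on its cap (within 12 mm of the spring's axis), released and still, and the pointer tip is within 4 mm of the height of the dark line on the loaded cap, staying there (all of step 2 and z of pointer_tip in the frame of cap_groove between -0.004 and 0.004 m and velocity of joint rider between -0.005 and 0.005 m/s); the robot touches nothing.
It fails at once if the spring is squeezed to its stop (pressed down more than 41 mm) (value of joint spring_cap above 0.041 m).
It fails at once if the flask is knocked over (angle between flask's own z axis and vertical above 0.6 rad).
It also fails if it takes over 72 s, if anything falls off the work surface, if the arm or the gripper's body presses on something with over 40 N, if the wrist force passes 120 N, or if a joint passes its speed limit or range.

## Robot

A 7-joint arm with a two-finger parallel gripper is mounted at the origin on a cart in front of the work surface, level with it; the furniture and walls round the work are solid. World frame = base frame: x ahead of the robot, y to its left, z up, the work surface at z = 0. Lengths are in m, angles in rad, forces in N, time in s.
With the tool pointing down it reaches from about 0.425 to 1.025 m from the base axis. Payload 9.4 kg.
Tool frame: the origin (TCP) lies midway between the tips of the shut fingers; the grasp point (between the pads) lies 19 mm behind it; z points along the fingers, y is the direction in which the jaws open and shut (so a half turn about z gives the same grasp; the last joint's range is limited). The gripper opens to 85 mm and grips with 20 to 120 N. Pads are 22 mm wide; open, the fingers measure 114 mm over their backs; the gripper's body (76 mm by 85 mm) begins 54 mm behind the grasp point. The pads swing forward as they close: fully open they stand 13 mm farther back than shut.
Start: joints at [1.178, 0.599, -0.003, 1.599, 0.002, 0.943, -0.08], TCP at [0.225, -0.689, 0.231] pointing down, gripper open.
Joint ranges: [-2.57, 2.57], [-0.35, 1.97], [-1.29, 1.29], [0.11, 2.56], [-1.05, 4.19], [0.11, 1.86], [-2.63, 2.63]. Speed limits (rad/s): [2.22, 2.22, 3.01, 3.01, 3.14, 3.14, 3.14].

## Interface

Orientations are given as a rotation vector (axis times angle).
In Python, from workcell import sensors, eyes, sign_off gives the robot as it stands.
- The arm moves only by the tool carry_out, never from a script. Its argument "rows" is a list of rows, each an object with "turn": the turn, a rotation vector about the world's x, y, z in units of 5 degrees (1.0 is 5 degrees), a list of three; "translation": the shift along the world's x, y, z in cm, a list of three; "jaw": the opening, from 0 (shut) to 1 (fully open). A call has 1 to 10 rows; each row shifts and turns the pose as measured when the row begins; what a row does not reach is not made up. A row lasts 1/12 s, in which the tool goes at most 41.7 mm and 7.16 degrees, less where a joint would pass 70% of its speed; a pose out of reach is approached as far as the arm can. A call is refused whole if a number of a shift passes 4.17 or a number of a turn 1, either way. A call with a gripper value outside its range is refused whole. The fingers move at their own pace and stop on an object; the grip force is fixed at half the most. Time passes only in rows, so rows that do not move let the fingers close. It gives the time, the measured TCP pose, the force and the opening at its end, in the units of the state.
- sensors.read_state(): the state, without advancing time (a new reading comes with each control period).
- eyes.snapshot(name): name is "side" or "top"; returns the picture (480x640x3 uint8, red, green, blue); there is no depth.
- eyes.camera_params(name): a dict with "fovy" (degrees; the focal length in pixels is half the picture's height over the tangent of half this angle, whatever the lens; pixels are square), "cx", "cy" (the principal point, pixels), "R" (3x3) and "t" (3): a world point X has camera coordinates R X + t. Camera axes: x right, y down, z forward; pixel columns grow to the right and rows downward; lengths in m; the calibration is good to about 2 mm. A picture is of the moment at which its call begins. camera_params takes no time and is no camera call.
- sign_off(): hands the job in, once; it reports no verdict.
The state is a dict: "t": time; "q": joint angles; "joint_vel": joint speeds; "effort": joint torques, N m; "eef_pos": TCP position; "eef_rot": TCP orientation; "ft_force": force on the tool from outside, world axes, zero at the start; "moment": the same for the moment, N m; "opening": finger opening in m.
Only numpy, scipy, OpenCV 4.12 (cv2) and the standard library are available. Lean on these libraries where they do the work, as an engineer would, in place of code of your own. Each camera call takes 0.05 s, during which the arm holds its last target.

## Working session

There is one attempt and no reset: what is moved stays moved. The work goes in short steps, Python scripts to look and compute and a tool call to move; the robot and the scene stay as the last step left them, time stands still between calls to the robot, and variables do not carry over. Pictures are saved under pics/ and viewed, and the job is handed in when it is done.

Besides the shell and the picture viewer there is one more tool, called after "Call:" by a JSON object that holds its "method" and its "body". carry_out: Moves the arm, as the interface text tells. Its arguments: {"type":"object","properties":{"rows":{"type":"array"}},"required":["rows"]}

```bash
ls; mkdir -p pics
python3 - <<'E'
from workcell import sensors, eyes
import cv2
s=sensors.read_state(); print({k:(v if not hasattr(v,'round') else v) for k,v in s.items()})
for n in ['side','top']:
    im=eyes.snapshot(n); cv2.imwrite(f'pics/{n}0.png',im[:,:,::-1]); p=eyes.camera_params(n); print(n,p)
E
```

```text
pics
{'t': 0.0, 'q': array([ 1.1783132 ,  0.60014355, -0.00256816,  1.60011908,  0.00179165,
        0.94294733, -0.07982986]), 'joint_vel': array([ 0.0005496 , -0.00039728, -0.00024234, -0.00105553,  0.00053492,
        0.00241376,  0.00038936]), 'effort': array([-5.44157792e-04, -7.76444936e+01,  1.56503946e+00, -2.58003867e+01,
        1.23236197e-02,  8.95383884e-03,  7.86622053e-06]), 'eef_pos': array([ 0.22500695, -0.68869202,  0.23040716]), 'eef_rot': array([-3.10095285e+00, -4.93794354e-01,  5.93910378e-04]), 'ft_force': array([ 0.03132236, -0.86490608,  0.01216684]), 'moment': array([0.02606405, 0.0082554 , 0.03514128]), 'opening': 0.0857450510192964}
side {'fovy': 55.31234945233218, 'cx': 319.608028785478, 'cy': 237.1141095331822, 'R': array([[ 0.99977103, -0.01824474, -0.01118141],
       [-0.02058839, -0.67773964, -0.73501367],
       [ 0.00583205,  0.73507558, -0.67796008]]), 't': array([-0.55001266,  0.09410233,  1.06463467])}
top {'fovy': 57.27267198038326, 'cx': 317.41772274329736, 'cy': 239.6568338432112, 'R': array([[ 0.0071092 , -0.99991712, -0.01073387],
       [-0.98466302, -0.00512869, -0.17439161],
       [ 0.17432211,  0.01180903, -0.98461787]]), 't': array([0.05024101, 0.54393102, 0.90981862])}
```

View pics/side0.png

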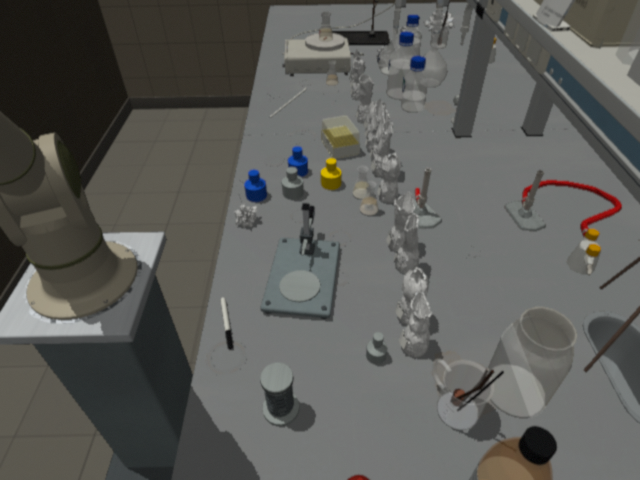

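View pics/top0.png

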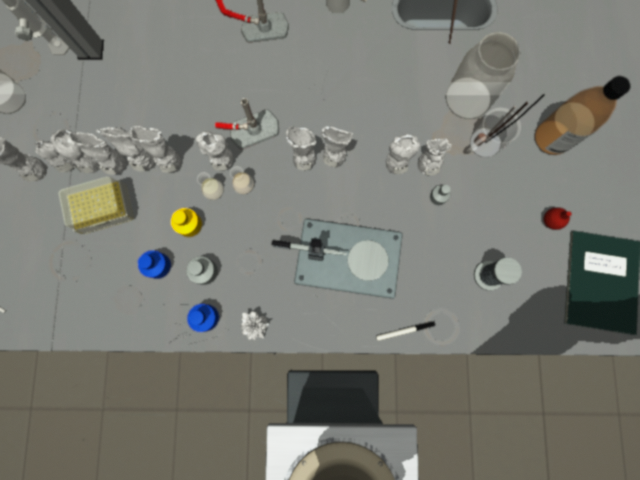

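```bash
cat > h.py <<'E'
import numpy as np, cv2, time
from workcell import sensors, eyes
def cam(n):
    p=eyes.camera_params(n); f=240/np.tan(np.radians(p['fovy']/2)); return p,f
def pix(n,X):
    p,f=cam(n); c=np.array(p['R'])@np.array(X,float)+p['t']; return np.array([p['cx']+f*c[0]/c[2],p['cy']+f*c[1]/c[2]])
def w(n,u,v,z):
    p,f=cam(n); R=np.array(p['R']); d=R.T@np.array([(u-p['cx'])/f,(v-p['cy'])/f,1]); o=-R.T@np.array(p['t']); return o+d*(z-o[2])/d[2]
def crop(n,src,out,u0,v0,u1,v1,k=5):
    im=cv2.imread(src)[v0:v1,u0:u1]; im=cv2.resize(im,None,fx=k,fy=k,interpolation=cv2.INTER_CUBIC)
    for i in range(0,u1-u0,10):
        cv2.putText(im,str(u0+i),(i*k,8),0,.3,(0,255,255),1); cv2.line(im,(i*k,10),(i*k,14),(0,255,255),1)
    for j in range(0,v1-v0,10):
        cv2.putText(im,str(v0+j),(0,j*k+4),0,.3,(0,255,255),1); cv2.line(im,(20,j*k),(24,j*k),(0,255,255),1)
    cv2.imwrite(out,im)
E
python3 - <<'E'
from h import *
crop('top','pics/top0.png','pics/c1.png',265,210,415,310,5)
crop('top','pics/top0.png','pics/c2.png',460,240,540,300,8)
crop('top','pics/top0.png','pics/c3.png',160,170,260,245+55,6)
crop('side','pics/side0.png','pics/c4.png',235,140,355,330,4)
crop('side','pics/side0.png','pics/c5.png',250,350,310,430,7)
E
```

```text
(no output)
```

View pics/c1.png

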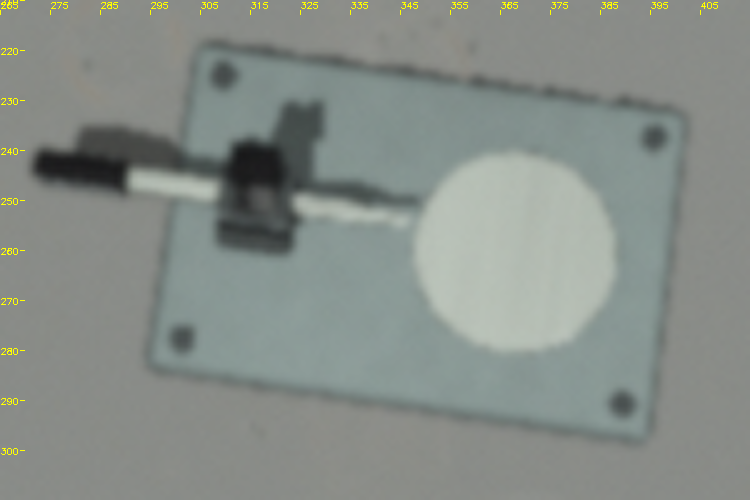

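View pics/c2.png

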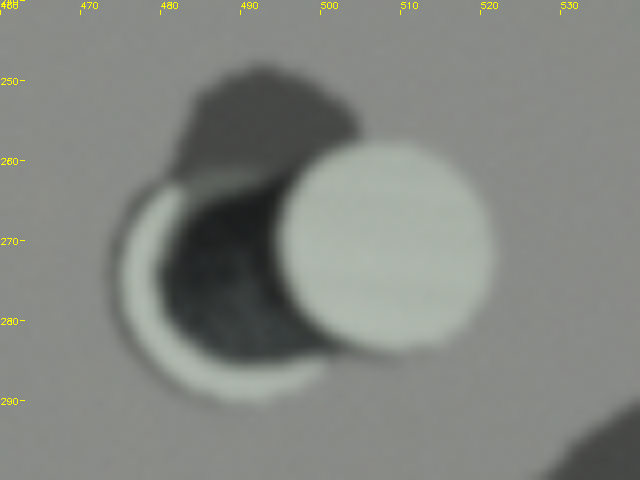

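View pics/c3.png

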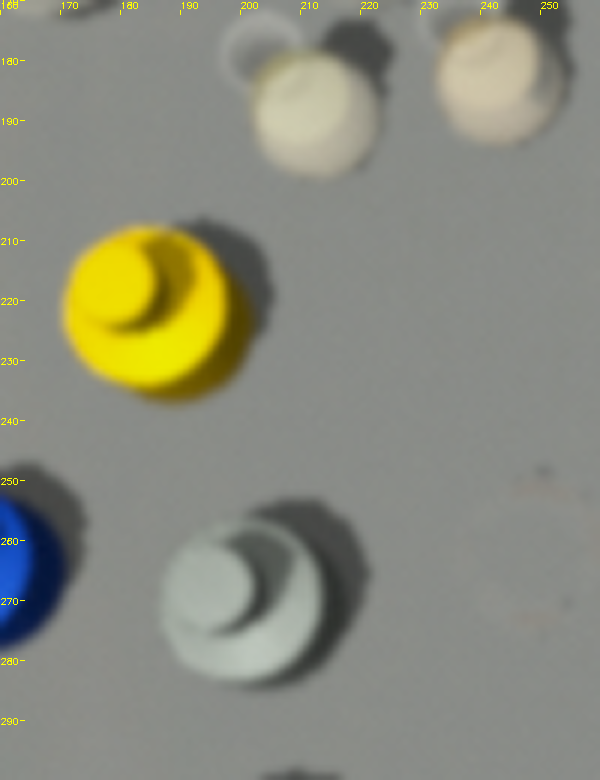

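View pics/c4.png

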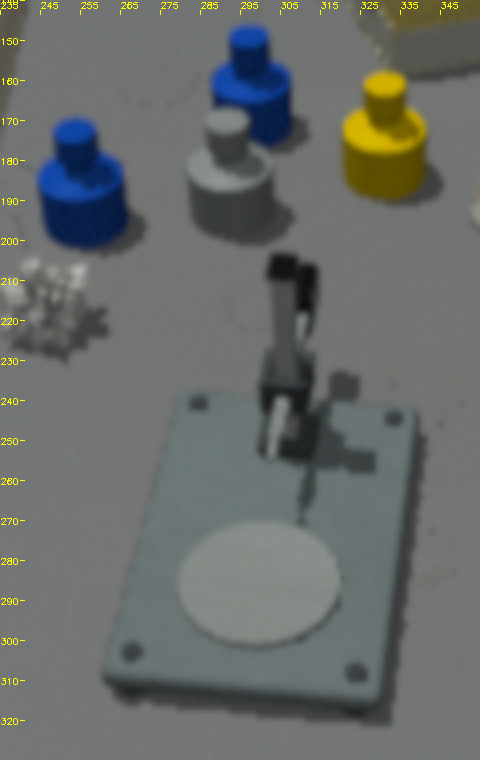

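View pics/c5.png

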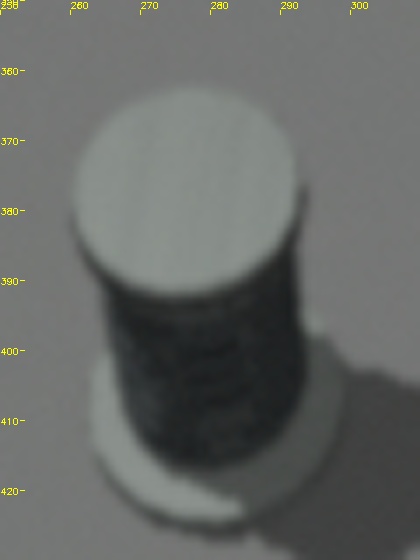

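Run:
```python
from h import *
np.set_printoptions(precision=4,suppress=True)
P=lambda l,n,u,v,z:print(l,n,w(n,u,v,z))
P('disc','top',367.6,259.9,.026);P('disc','side',299.4,285.6,.026)
P('cap','top',507.8,270.4,.110);P('cap','side',276.3,377,.110)
P('knob','top',195.1,267.6,.080);P('knob','side',291.6,169.6,.08)
P('body','top',200.1,269.6,.043);P('body','side',292.2,181.6,.043)
b=[w('top',265+x/5-.4,210+y/5-.4,.022) for x,y in [(223,76),(654,138),(182,339),(622,404)]]
for q in b:print(q)
for i,j in[(0,1),(2,3)]:
    d=b[i]-b[j];print(np.degrees(np.arctan2(d[1],d[0])),np.linalg.norm(d))
for i,j in[(0,2),(1,3)]:
    d=b[i]-b[j];print(np.degrees(np.arctan2(d[1],d[0])))
b=[w('side',235+x/4-.4,140+y/4-.4,.022) for x,y in [(199,403),(393,418),(132,652),(356,672)]]
for q in b:print(q)
for i,j in[(0,1),(2,3),(0,2),(1,3)]:
    d=b[i]-b[j];print(np.degrees(np.arctan2(d[1],d[0])))
P('flask1','top',211,190,.0);P('flask2','top',243,184,0)
from scipy.spatial.transform import Rotation as Ro
s=sensors.read_state();print(Ro.from_rotvec(s['eef_rot']).as_matrix())
```

```text
disc top [ 0.5027 -0.0574  0.026 ]
disc side [ 0.505  -0.0616  0.026 ]
cap top [ 0.4721 -0.3288  0.11  ]
cap side [ 0.4745 -0.3322  0.11  ]
knob top [0.4774 0.3082 0.08  ]
knob side [0.4809 0.3069 0.08  ]
body top [0.4772 0.3079 0.043 ]
body side [0.4807 0.3032 0.043 ]
[0.5821 0.0727 0.022 ]
[ 0.5547 -0.1205  0.022 ]
[0.4634 0.0895 0.022 ]
[ 0.4361 -0.1037  0.022 ]
81.92484562445645 0.19514836793532303
81.95876723297187 0.19519158521483915
-8.090612690009625
-8.069968076036597
[0.4659 0.0892 0.022 ]
[0.5837 0.0724 0.022 ]
[ 0.4377 -0.1042  0.022 ]
[ 0.5566 -0.1209  0.022 ]
171.87147409863624
172.0066738728913
81.68255421129759
82.0115018781192
flask1 top [0.669  0.3044 0.    ]
flask2 top [0.6839 0.2298 0.    ]
[[ 0.9505  0.3106 -0.0006]
 [ 0.3106 -0.9505  0.0013]
 [-0.0001 -0.0014 -1.    ]]
```

Call:
{"method": "carry_out", "body": {"rows": [{"translation": [2.5,3.6,0],"turn": [0,0,1],"jaw": 1},{"translation": [2.5,3.6,0],"turn": [0,0,1],"jaw": 1},{"translation": [2.5,3.6,0],"turn": [0,0,1],"jaw": 1},{"translation": [2.5,3.6,0],"turn": [0,0,1],"jaw": 1},{"translation": [2.5,3.6,0],"turn": [0,0,1],"jaw": 1},{"translation": [2.5,3.6,0],"turn": [0,0,1],"jaw": 1},{"translation": [2.5,3.6,0],"turn": [0,0,1],"jaw": 1},{"translation": [2.5,3.6,0],"turn": [0,0,1],"jaw": 1},{"translation": [2.5,3.6,0],"turn": [0,0,1],"jaw": 1},{"translation": [1.0,1.5,0],"turn": [0,0,1],"jaw": 1}]}}

```text
t: 0.93
eef_pos: [0.4434, -0.3599, 0.2269]
eef_rot: [-2.579, -1.793, 0.009]
ft_force: [-0.3, 0.1, -0.1]
opening: 0.085
```

```bash
cat >> h.py <<'E'
from scipy.spatial.transform import Rotation as Ro
np.set_printoptions(precision=4,suppress=True)
def st(tgt=None,yaw=-8.05):
    s=sensors.read_state(); M=Ro.from_rotvec(s['eef_rot']).as_matrix()
    a=np.degrees(np.arctan2(M[1,1],M[0,1]))
    print('t',round(s['t'],2),'pos',s['eef_pos'],'jawang',round(a,2),'F',s['ft_force'],'open',round(s['opening'],4),'j7',round(s['q'][6],2),'zax',M[:,2])
    # turn to make vertical + yaw
    c,sn=np.cos(np.radians(yaw)),np.sin(np.radians(yaw))
    y=np.array([c,sn,0]);z=np.array([0,0,-1.]);x=np.cross(y,z)
    T=np.stack([x,y,z],1); print('turn units',np.degrees((Ro.from_matrix(T)*Ro.from_matrix(M).inv()).as_rotvec())/5)
    if tgt is not None: print('delta cm',(np.array(tgt)-s['eef_pos'])*100)
    return s
E
python3 -c "
from h import *
s=st((.4735,-.3305,.20));print(s['q'])"
```

```text
t 0.93 pos [ 0.4434 -0.3599  0.2269] jawang -20.38 F [-0.3245  0.0932 -0.0636] open 0.085 j7 0.05 zax [-0.0046 -0.0032 -1.    ]
turn units [ 0.0418 -0.0483  2.4656]
delta cm [ 3.0099  2.9438 -2.6902]
[ 0.7784  0.4335 -0.2771  1.9484  0.1706  0.784   0.0485]
```

Call:
{"method": "carry_out", "body": {"rows": [{"translation": [1.5,1.5,0],"turn": [0,0,1],"jaw": 1},{"translation": [1.5,1.4,-1],"turn": [0,0,1],"jaw": 1},{"translation": [0,0,-2],"turn": [0,0,0.4],"jaw": 1},{"translation": [0,0,-2.5],"turn": [0,0,0],"jaw": 1},{"translation": [0,0,-2],"turn": [0,0,0],"jaw": 1},{"translation": [0,0,0],"turn": [0,0,0],"jaw": 1}]}}

```text
t: 1.43
eef_pos: [0.48, -0.3211, 0.1506]
eef_rot: [2.345, 2.087, -0.002]
ft_force: [-0.9, -0.2, -0.9]
opening: 0.0858
```

Run:
```python
from h import *
st((.4735,-.3305,.079))
for n in ['side','top']:
    cv2.imwrite(f'pics/{n}1.png',eyes.snapshot(n)[:,:,::-1])
crop('side','pics/side1.png','pics/c6.png',210,290,350,430,5)
crop('top','pics/top1.png','pics/c7.png',440,220,560,320,6)
```

```text
t 1.43 pos [ 0.48   -0.3211  0.1506] jawang -6.66 F [-0.8537 -0.2413 -0.9192] open 0.0858 j7 0.1 zax [ 0.0012 -0.0028 -1.    ]
turn units [ 0.0326  0.013  -0.2775]
delta cm [-0.6537 -0.9449 -7.1631]
```

View pics/c6.png

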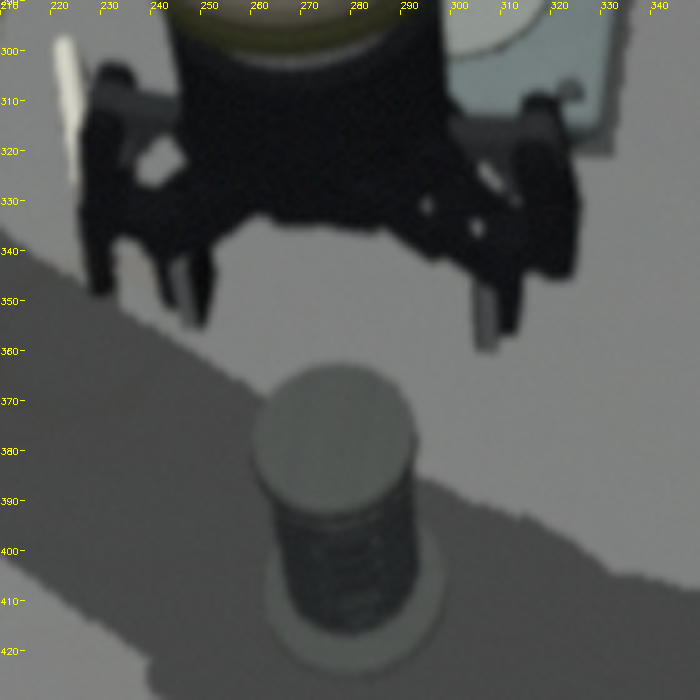

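View pics/c7.png

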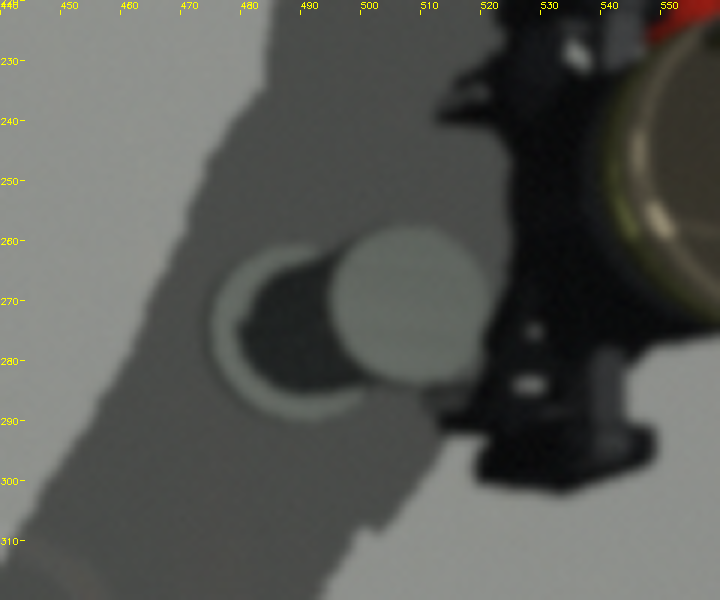

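The pictures show the gripper open above the spring, cap at about (276,377) in the side view and fingers at columns 250 and 305, with clear room on both sides. I correct laterally, then go down.

Call:
{"method": "carry_out", "body": {"rows": [{"translation": [-0.6,-0.9,0],"turn": [0,0,-0.28],"jaw": 1},{"translation": [0,0,0],"turn": [0,0,0],"jaw": 1},{"translation": [0,0,0],"turn": [0,0,0],"jaw": 1}]}}

```text
t: 1.78
eef_pos: [0.4754, -0.3331, 0.1565]
eef_rot: [2.37, 2.048, 0.001]
ft_force: [0.6, -1.0, 0.5]
opening: 0.0857
```

```bash
python3 -c "
from h import *
st((.4735,-.3305,.079))"
```

```text
t 1.78 pos [ 0.4754 -0.3331  0.1565] jawang -8.34 F [ 0.6151 -0.9513  0.5007] open 0.0857 j7 0.1 zax [ 0.0064 -0.0069 -1.    ]
turn units [0.0787 0.0737 0.0576]
delta cm [-0.19    0.2611 -7.7512]
```

Call:
{"method": "carry_out", "body": {"rows": [{"translation": [-0.2,0.25,-1.5],"turn": [0.08,0.07,0],"jaw": 1},{"translation": [0,0,-1.5],"turn": [0,0,0],"jaw": 1},{"translation": [0,0,-1.5],"turn": [0,0,0],"jaw": 1},{"translation": [0,0,-1],"turn": [0,0,0],"jaw": 1},{"translation": [0,0,0],"turn": [0,0,0],"jaw": 1},{"translation": [0,0,0],"turn": [0,0,0],"jaw": 1}]}}

```text
t: 2.28
eef_pos: [0.4736, -0.3334, 0.1023]
eef_rot: [2.377, 2.044, 0.003]
ft_force: [-0.5, 1.1, 0.3]
opening: 0.0859
```

```bash
python3 -c "
from h import *
st((.4735,-.3305,.079))"
```

```text
t 2.28 pos [ 0.4736 -0.3334  0.1023] jawang -8.6 F [-0.4724  1.1495  0.3336] open 0.0859 j7 0.06 zax [ 0.0056 -0.0037 -1.    ]
turn units [0.0425 0.0644 0.111 ]
delta cm [-0.0117  0.2899 -2.3302]
```

Call:
{"method": "carry_out", "body": {"rows": [{"translation": [0,0.3,-0.8],"turn": [0.04,0.06,0.1],"jaw": 1},{"translation": [0,0,-0.8],"turn": [0,0,0],"jaw": 1},{"translation": [0,0,-0.6],"turn": [0,0,0],"jaw": 1},{"translation": [0,0,0],"turn": [0,0,0],"jaw": 1},{"translation": [0,0,0],"turn": [0,0,0],"jaw": 1},{"translation": [0,0,0],"turn": [0,0,0],"jaw": 1}]}}

```text
t: 2.78
eef_pos: [0.4745, -0.3303, 0.0795]
eef_rot: [2.371, 2.059, 0.001]
ft_force: [-0.1, -0.2, -0.5]
opening: 0.0858
```

Run:
```python
from h import *
st((.4735,-.3305,.079))
for n in ['side']:
    cv2.imwrite(f'pics/{n}2.png',eyes.snapshot(n)[:,:,::-1])
crop('side','pics/side2.png','pics/c8.png',210,310,350,430,5)
```

```text
t 2.78 pos [ 0.4745 -0.3303  0.0795] jawang -8.04 F [-0.0867 -0.1652 -0.5078] open 0.0858 j7 0.05 zax [ 0.0016 -0.0007 -1.    ]
turn units [ 0.0081  0.0178 -0.0015]
delta cm [-0.098  -0.0196 -0.0457]
```

View pics/c8.png

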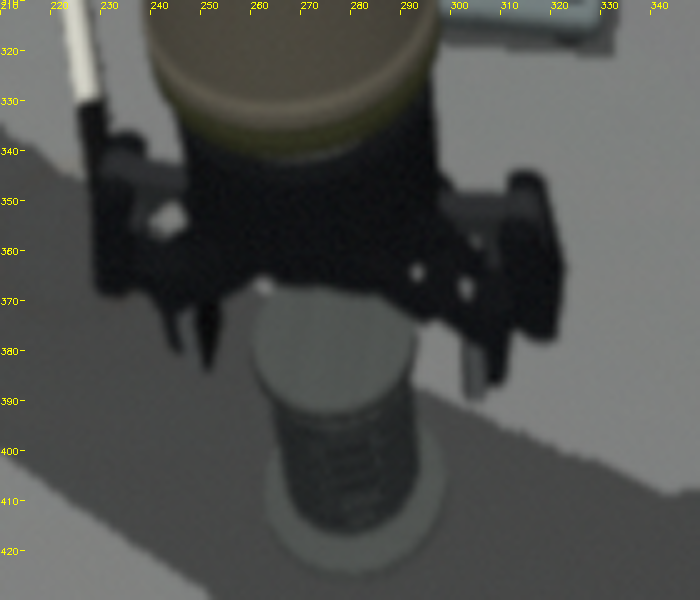

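The fingers straddle the cap evenly, with tips at columns 250 and 306 and the cap centre at about 277. I close now.

Call:
{"method": "carry_out", "body": {"rows": [{"translation": [0,0,0],"turn": [0,0,0],"jaw": 0.75},{"translation": [0,0,0],"turn": [0,0,0],"jaw": 0.68},{"translation": [0,0,0],"turn": [0,0,0],"jaw": 0.5},{"translation": [0,0,0],"turn": [0,0,0],"jaw": 0.4},{"translation": [0,0,0],"turn": [0,0,0],"jaw": 0.4},{"translation": [0,0,0],"turn": [0,0,0],"jaw": 0.4},{"translation": [0,0,0],"turn": [0,0,0],"jaw": 0.4}]}}

```text
t: 3.42
eef_pos: [0.4745, -0.3306, 0.0807]
eef_rot: [2.37, 2.058, 0.001]
ft_force: [0.2, -0.1, -0.9]
opening: 0.0523
```

```bash
python3 -c "
from h import *
st((.4735,-.3305,.079))"
```

```text
t 3.42 pos [ 0.4745 -0.3306  0.0807] jawang -8.07 F [ 0.157  -0.1139 -0.8686] open 0.0523 j7 0.05 zax [ 0.0025 -0.0016 -1.    ]
turn units [0.0187 0.0291 0.0037]
delta cm [-0.0984  0.0143 -0.1667]
```

Call:
{"method": "carry_out", "body": {"rows": [{"translation": [0,0,0.5],"turn": [0,0,0],"jaw": 0.4},{"translation": [0,0,1.5],"turn": [0,0,0],"jaw": 0.4},{"translation": [0,0,1.5],"turn": [0,0,0],"jaw": 0.4},{"translation": [0,0,1.5],"turn": [0,0,0],"jaw": 0.4},{"translation": [0,0,1.5],"turn": [0,0,0],"jaw": 0.4},{"translation": [0,0,0],"turn": [0,0,0],"jaw": 0.4},{"translation": [0,0,0],"turn": [0,0,0],"jaw": 0.4}]}}

```text
t: 4.0
eef_pos: [0.4729, -0.3296, 0.1476]
eef_rot: [-2.371, -2.059, 0.0]
ft_force: [0.4, 0.2, -2.9]
opening: 0.052
```

Run:
```python
from h import *
st((.504,-.0585,.145))
cv2.imwrite(f'pics/side3.png',eyes.snapshot('side')[:,:,::-1])
```

```text
t 4.0 pos [ 0.4729 -0.3296  0.1476] jawang -8.04 F [ 0.3538  0.2438 -2.9351] open 0.052 j7 0.1 zax [-0.0011  0.0008 -1.    ]
turn units [-0.0097 -0.012  -0.0016]
delta cm [ 3.1052 27.1088 -0.2639]
```

View pics/side3.png

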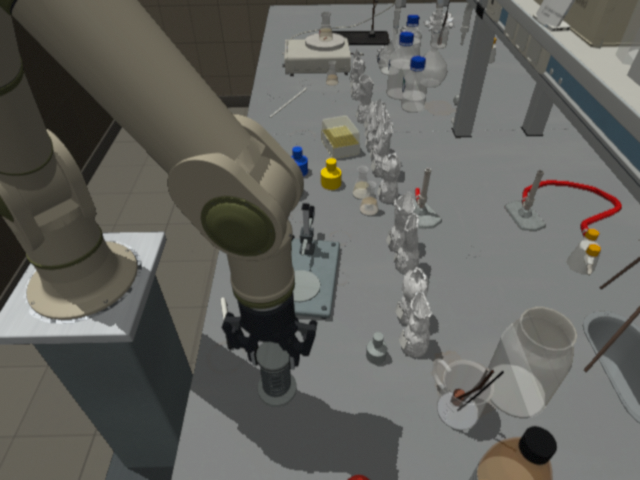

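The spring is lifted (foot about (277,390)) and hangs upright. I carry it over the disc.

Call:
{"method": "carry_out", "body": {"rows": [{"translation": [0.3,1.5,0],"turn": [0,0,0],"jaw": 0.4},{"translation": [0.3,3.0,0],"turn": [0,0,0],"jaw": 0.4},{"translation": [0.4,3.5,0],"turn": [0,0,0],"jaw": 0.4},{"translation": [0.4,3.5,0],"turn": [0,0,0],"jaw": 0.4},{"translation": [0.4,3.5,0],"turn": [0,0,0],"jaw": 0.4},{"translation": [0.4,3.5,0],"turn": [0,0,0],"jaw": 0.4},{"translation": [0.3,3.0,0],"turn": [0,0,0],"jaw": 0.4},{"translation": [0.2,1.5,0],"turn": [0,0,0],"jaw": 0.4},{"translation": [0,0,0],"turn": [0,0,0],"jaw": 0.4},{"translation": [0,0,0],"turn": [0,0,0],"jaw": 0.4}]}}

```text
t: 4.88
eef_pos: [0.495, -0.091, 0.1385]
eef_rot: [-2.369, -2.049, 0.01]
ft_force: [0.8, -0.7, -3.2]
opening: 0.0525
```

```bash
python3 -c "
from h import *
st((.504,-.0585,.145))"
```

```text
t 4.88 pos [ 0.495  -0.091   0.1385] jawang -8.29 F [ 0.7509 -0.7379 -3.1533] open 0.0525 j7 -0.34 zax [-0.0108  0.0032 -0.9999]
turn units [-0.0368 -0.124   0.0484]
delta cm [0.8995 3.2531 0.6484]
```

Call:
{"method": "carry_out", "body": {"rows": [{"translation": [0.5,1.7,0.5],"turn": [-0.03,-0.12,0.05],"jaw": 0.4},{"translation": [0.4,1.5,0],"turn": [0,0,0],"jaw": 0.4},{"translation": [0,0,0],"turn": [0,0,0],"jaw": 0.4},{"translation": [0,0,0],"turn": [0,0,0],"jaw": 0.4},{"translation": [0,0,0],"turn": [0,0,0],"jaw": 0.4}]}}

```text
t: 5.3
eef_pos: [0.5025, -0.0633, 0.1408]
eef_rot: [-2.375, -2.053, 0.007]
ft_force: [-0.2, 0.1, -2.1]
opening: 0.0522
```

```bash
python3 -c "
from h import *
st((.504,-.0585,.145))"
```

```text
t 5.3 pos [ 0.5025 -0.0633  0.1408] jawang -8.33 F [-0.192   0.0744 -2.1367] open 0.0522 j7 -0.4 zax [-0.0051 -0.0013 -1.    ]
turn units [ 0.0151 -0.0589  0.0565]
delta cm [0.1534 0.4801 0.4211]
```

Call:
{"method": "carry_out", "body": {"rows": [{"translation": [0.15,0.5,0],"turn": [0,-0.06,0.05],"jaw": 0.4},{"translation": [0,0,0],"turn": [0,0,0],"jaw": 0.4},{"translation": [0,0,-0.8],"turn": [0,0,0],"jaw": 0.4},{"translation": [0,0,-0.8],"turn": [0,0,0],"jaw": 0.4},{"translation": [0,0,-0.5],"turn": [0,0,0],"jaw": 0.4},{"translation": [0,0,0],"turn": [0,0,0],"jaw": 0.4},{"translation": [0,0,0],"turn": [0,0,0],"jaw": 0.4}]}}

```text
t: 5.88
eef_pos: [0.5026, -0.0627, 0.1163]
eef_rot: [2.378, 2.052, -0.005]
ft_force: [-0.8, 0.8, -2.5]
opening: 0.0523
```

Run:
```python
from h import *
st((.504,-.0585,.107))
for n in ['side','top']:cv2.imwrite(f'pics/{n}4.png',eyes.snapshot(n)[:,:,::-1])
crop('side','pics/side4.png','pics/c9.png',240,210,360,320,6)
crop('top','pics/top4.png','pics/c10.png',260,200,420,310,5)
```

```text
t 5.88 pos [ 0.5026 -0.0627  0.1163] jawang -8.43 F [-0.8238  0.8363 -2.513 ] open 0.0523 j7 -0.43 zax [-0.0019 -0.0028 -1.    ]
turn units [ 0.0322 -0.0222  0.0763]
delta cm [ 0.1402  0.4234 -0.9308]
```

View pics/c9.png

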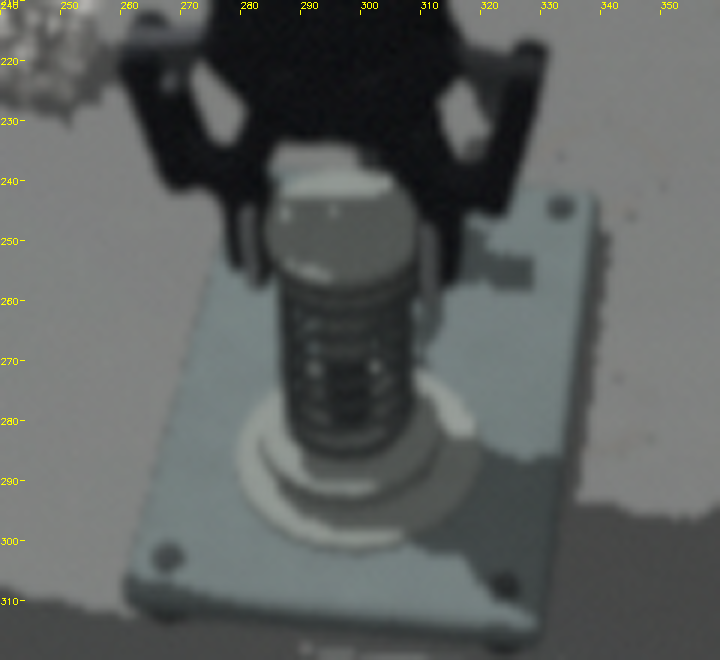

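View pics/c10.png

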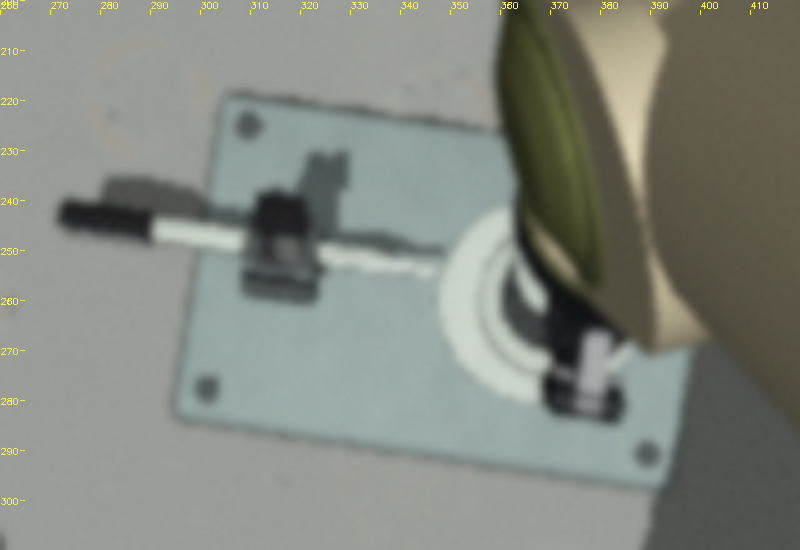

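Foot and disc circles look nearly concentric in both views, and the foot is still about 10 mm above the disc. I still need roughly 4 mm in +y, then lower.

Call:
{"method": "carry_out", "body": {"rows": [{"translation": [0.15,0.4,0],"turn": [0.03,-0.02,0.08],"jaw": 0.4},{"translation": [0.1,0.3,0],"turn": [0,0,0],"jaw": 0.4},{"translation": [0,0,-0.3],"turn": [0,0,0],"jaw": 0.4},{"translation": [0,0,0],"turn": [0,0,0],"jaw": 0.4},{"translation": [0,0,0],"turn": [0,0,0],"jaw": 0.4}]}}

```text
t: 6.4
eef_pos: [0.5063, -0.0544, 0.1142]
eef_rot: [2.369, 2.061, 0.003]
ft_force: [0.1, 0.1, -2.2]
opening: 0.0523
```

```bash
python3 -c "
from h import *
st((.504,-.0585,.107))"
```

```text
t 6.4 pos [ 0.5063 -0.0544  0.1142] jawang -7.94 F [ 0.0841  0.0784 -2.1546] open 0.0523 j7 -0.43 zax [ 0.0024  0.0003 -1.    ]
turn units [-0.0037  0.027  -0.0215]
delta cm [-0.2263 -0.4091 -0.7196]
```

Call:
{"method": "carry_out", "body": {"rows": [{"translation": [-0.2,-0.35,0],"turn": [0,0.02,-0.02],"jaw": 0.4},{"translation": [0,0,0],"turn": [0,0,0],"jaw": 0.4},{"translation": [0,0,-0.2],"turn": [0,0,0],"jaw": 0.4},{"translation": [0,0,0],"turn": [0,0,0],"jaw": 0.4},{"translation": [0,0,-0.2],"turn": [0,0,0],"jaw": 0.4},{"translation": [0,0,0],"turn": [0,0,0],"jaw": 0.4}]}}

```text
t: 6.9
eef_pos: [0.504, -0.0587, 0.11]
eef_rot: [2.372, 2.059, 0.001]
ft_force: [0.4, 0.0, -1.7]
opening: 0.0524
```

```bash
python3 -c "
from h import *
st((.504,-.0585,.107))"
```

```text
t 6.9 pos [ 0.504  -0.0587  0.11  ] jawang -8.09 F [ 0.4494  0.0312 -1.6943] open 0.0524 j7 -0.43 zax [ 0.0007  0.     -1.    ]
turn units [-0.0002  0.0077  0.0083]
delta cm [ 0.0044  0.0248 -0.302 ]
```

Position is on target. I lower in small steps and watch the force.

Call:
{"method": "carry_out", "body": {"rows": [{"translation": [0,0,-0.2],"turn": [0,0,0],"jaw": 0.4},{"translation": [0,0,0],"turn": [0,0,0],"jaw": 0.4},{"translation": [0,0,-0.15],"turn": [0,0,0],"jaw": 0.4},{"translation": [0,0,0],"turn": [0,0,0],"jaw": 0.4}]}}

```text
t: 7.23
eef_pos: [0.504, -0.0587, 0.1062]
eef_rot: [2.372, 2.059, 0.001]
ft_force: [-1.1, -0.1, 2.0]
opening: 0.0521
```

```bash
python3 -c "
from h import *
st((.504,-.0585,.107))"
```

```text
t 7.23 pos [ 0.504  -0.0587  0.1062] jawang -8.09 F [-1.1382 -0.1388  2.0144] open 0.0521 j7 -0.43 zax [ 0.0007  0.     -1.    ]
turn units [-0.0003  0.0085  0.0075]
delta cm [-0.0044  0.0173  0.0823]
```

Contact made (force swing of about 4 N). Release.

Call:
{"method": "carry_out", "body": {"rows": [{"translation": [0,0,0],"turn": [0,0,0],"jaw": 0.7},{"translation": [0,0,0],"turn": [0,0,0],"jaw": 0.8},{"translation": [0,0,0],"turn": [0,0,0],"jaw": 0.95},{"translation": [0,0,0],"turn": [0,0,0],"jaw": 1},{"translation": [0,0,0],"turn": [0,0,0],"jaw": 1},{"translation": [0,0,0],"turn": [0,0,0],"jaw": 1}]}}

```text
t: 7.73
eef_pos: [0.5049, -0.0585, 0.1067]
eef_rot: [2.371, 2.058, 0.003]
ft_force: [0.3, -0.4, -0.2]
opening: 0.0855
```

Run:
```python
from h import *
st((.504,-.0585,.107))
for n in ['side']:cv2.imwrite(f'pics/{n}5.png',eyes.snapshot(n)[:,:,::-1])
crop('side','pics/side5.png','pics/c11.png',240,210,360,320,6)
```

```text
t 7.73 pos [ 0.5049 -0.0585  0.1067] jawang -8.08 F [ 0.2837 -0.4186 -0.2235] open 0.0855 j7 -0.43 zax [ 0.0026  0.     -1.    ]
turn units [-0.0001  0.0293  0.0051]
delta cm [-0.0883  0.0041  0.0257]
```

View pics/c11.png

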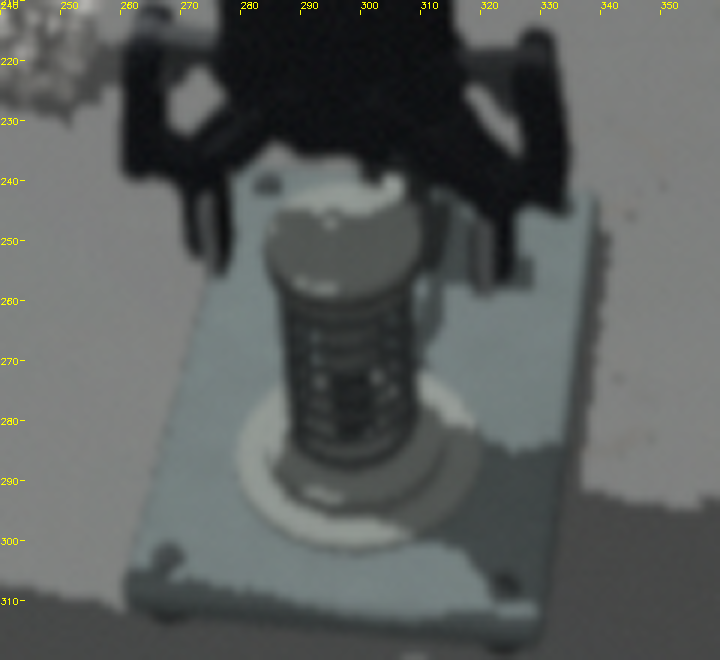

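The spring is free and standing on the disc, with the foot inside the disc edge all round. I retreat upward and toward the weight.

Call:
{"method": "carry_out", "body": {"rows": [{"translation": [0,0,1],"turn": [0,0,0],"jaw": 1},{"translation": [0,0,2],"turn": [0,0,0],"jaw": 1},{"translation": [0,0,3],"turn": [0,0,0],"jaw": 1},{"translation": [0,0,3.5],"turn": [0,0,0],"jaw": 1},{"translation": [0,0.5,3],"turn": [0,0,0],"jaw": 1},{"translation": [0,3,1],"turn": [0,0,0],"jaw": 1},{"translation": [-0.2,4,0],"turn": [0,0,0],"jaw": 1},{"translation": [-0.3,4,0],"turn": [0,0,0],"jaw": 1},{"translation": [-0.3,4,0],"turn": [0,0,0],"jaw": 1},{"translation": [-0.3,4,0],"turn": [0,0,0],"jaw": 1}]}}

```text
t: 8.62
eef_pos: [0.4917, 0.1338, 0.2557]
eef_rot: [2.388, 2.035, 0.005]
ft_force: [1.6, -0.2, -0.4]
opening: 0.0849
```

Call:
{"method": "carry_out", "body": {"rows": [{"translation": [-0.3,4,0],"turn": [0,0,0],"jaw": 1},{"translation": [-0.3,4,0],"turn": [0,0,0],"jaw": 1},{"translation": [-0.3,3,0],"turn": [0,0,0],"jaw": 1},{"translation": [0,1.5,0],"turn": [0,0,0],"jaw": 1},{"translation": [0,0,0],"turn": [0,0,0],"jaw": 1},{"translation": [0,0,0],"turn": [0,0,0],"jaw": 1}]}}

```text
t: 9.12
eef_pos: [0.4774, 0.2755, 0.2618]
eef_rot: [2.377, 2.052, 0.016]
ft_force: [-0.2, -0.7, -0.3]
opening: 0.085
```

Run:
```python
from h import *
st((.479,.307,.046))
for n in ['side','top']:cv2.imwrite(f'pics/{n}6.png',eyes.snapshot(n)[:,:,::-1])
crop('side','pics/side6.png','pics/c12.png',240,220,360,320,6)
crop('top','pics/top6.png','pics/c13.png',330,220,430,300,8)
```

```text
t 9.12 pos [0.4774 0.2755 0.2618] jawang -8.39 F [-0.1829 -0.7182 -0.3226] open 0.085 j7 -0.98 zax [ 0.0089  0.0055 -0.9999]
turn units [-0.0629  0.1019  0.067 ]
delta cm [  0.1632   3.1525 -21.5754]
```

View pics/c12.png

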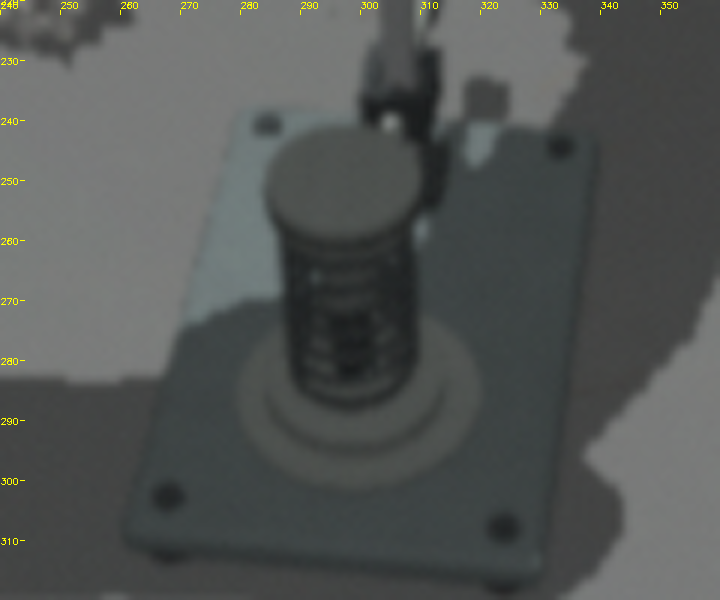

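View pics/c13.png

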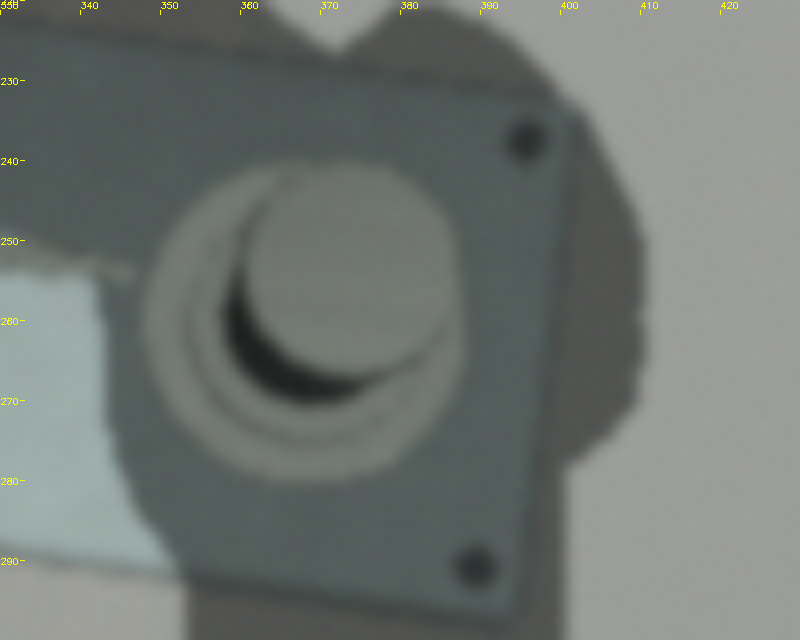

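View pics/side6.png

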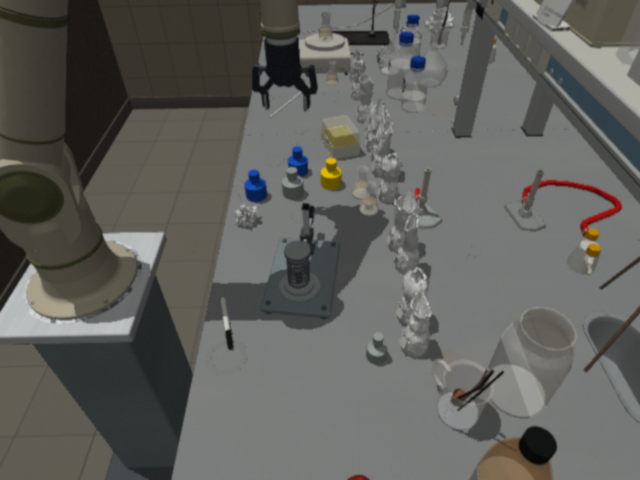

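Run:
```python
from h import *
print(w('top',373.4,253.2,.136),w('side',297.0,249.8,.136),w('side',297.0,249.8,.133))
```

```text
[ 0.5016 -0.0575  0.136 ] [ 0.5046 -0.062   0.136 ] [ 0.5044 -0.0589  0.133 ]
```

Call:
{"method": "carry_out", "body": {"rows": [{"translation": [0.1,1.5,-2],"turn": [-0.06,0.1,0.07],"jaw": 1},{"translation": [0,1.5,-3],"turn": [0,0,0],"jaw": 1},{"translation": [0,0,-3],"turn": [0,0,0],"jaw": 1},{"translation": [0,0,-2],"turn": [0,0,0],"jaw": 1},{"translation": [0,0,0],"turn": [0,0,0],"jaw": 1},{"translation": [0,0,0],"turn": [0,0,0],"jaw": 1}]}}

```text
t: 9.72
eef_pos: [0.4833, 0.2944, 0.1614]
eef_rot: [2.385, 2.036, 0.003]
ft_force: [0.1, 0.1, -0.3]
opening: 0.085
```

Run:
```python
from h import *
st((.479,.307,.046))
```

```text
t 9.72 pos [0.4833 0.2944 0.1614] jawang -9.01 F [ 0.0797  0.0953 -0.2792] open 0.085 j7 -1.1 zax [ 0.0053 -0.003  -1.    ]
turn units [0.0336 0.0609 0.1912]
delta cm [ -0.4288   1.2603 -11.5388]
```

Call:
{"method": "carry_out", "body": {"rows": [{"translation": [-0.4,1.1,-1],"turn": [0.03,0.06,0.19],"jaw": 1},{"translation": [0,0.2,-2],"turn": [0,0,0],"jaw": 1},{"translation": [0,0,-2],"turn": [0,0,0],"jaw": 1},{"translation": [0,0,0],"turn": [0,0,0],"jaw": 1},{"translation": [0,0,0],"turn": [0,0,0],"jaw": 1}]}}

```text
t: 10.13
eef_pos: [0.4827, 0.3081, 0.1151]
eef_rot: [2.374, 2.056, 0.012]
ft_force: [0.4, 1.2, -0.3]
opening: 0.0857
```

Run:
```python
from h import *
st((.479,.307,.046))
for n in ['side','top']:cv2.imwrite(f'pics/{n}7.png',eyes.snapshot(n)[:,:,::-1])
crop('side','pics/side7.png','pics/c14.png',240,120,360,220,6)
crop('top','pics/top7.png','pics/c15.png',140,210,260,330,5)
```

```text
t 10.13 pos [0.4827 0.3081 0.1151] jawang -8.21 F [ 0.4493  1.2246 -0.3368] open 0.0857 j7 -1.14 zax [ 0.0065  0.0044 -1.    ]
turn units [-0.0503  0.0747  0.0311]
delta cm [-0.367  -0.1082 -6.9095]
```

View pics/c14.png

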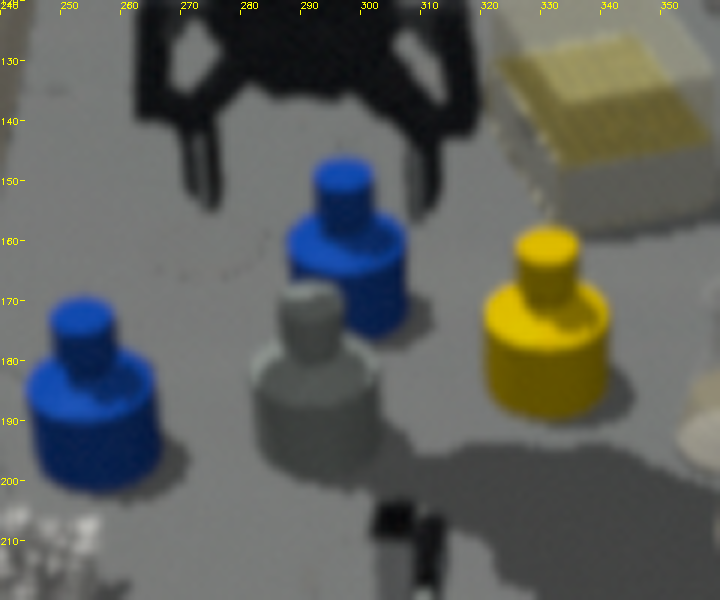

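View pics/c15.png

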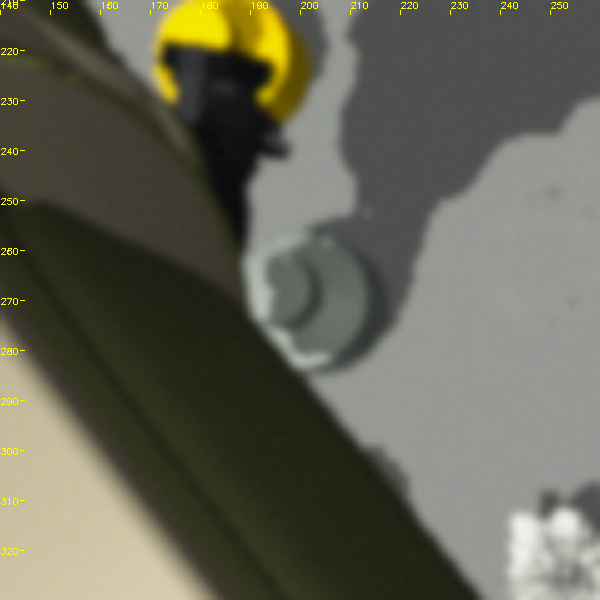

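The grey weight's knob is at (291,170) in the side view, between the fingers at 274 and 310, with the coloured look-alikes clear. I correct and go down.

Call:
{"method": "carry_out", "body": {"rows": [{"translation": [-0.35,-0.1,-1],"turn": [-0.05,0.07,0.03],"jaw": 0.8},{"translation": [0,0,-1.2],"turn": [0,0,0],"jaw": 0.8},{"translation": [0,0,-0.8],"turn": [0,0,0],"jaw": 0.8},{"translation": [0,0,0],"turn": [0,0,0],"jaw": 0.8},{"translation": [0,0,0],"turn": [0,0,0],"jaw": 0.8}]}}

```text
t: 10.65
eef_pos: [0.4803, 0.3076, 0.0858]
eef_rot: [2.372, 2.059, 0.008]
ft_force: [0.2, 0.1, -0.8]
opening: 0.0683
```

Run:
```python
from h import *
st((.479,.307,.046))
```

```text
t 10.65 pos [0.4803 0.3076 0.0858] jawang -8.09 F [ 0.2312  0.1419 -0.7723] open 0.0683 j7 -1.17 zax [ 0.0044  0.0026 -1.    ]
turn units [-0.0299  0.0508  0.0071]
delta cm [-0.1286 -0.0622 -3.9763]
```

Call:
{"method": "carry_out", "body": {"rows": [{"translation": [-0.12,-0.06,-1],"turn": [-0.03,0.05,0],"jaw": 0.8},{"translation": [0,0,-1],"turn": [0,0,0],"jaw": 0.8},{"translation": [0,0,-0.8],"turn": [0,0,0],"jaw": 0.8},{"translation": [0,0,-0.5],"turn": [0,0,0],"jaw": 0.8},{"translation": [0,0,0],"turn": [0,0,0],"jaw": 0.8},{"translation": [0,0,0],"turn": [0,0,0],"jaw": 0.8},{"translation": [0,0,0],"turn": [0,0,0],"jaw": 0.8}]}}

```text
t: 11.23
eef_pos: [0.4785, 0.3068, 0.0482]
eef_rot: [-2.372, -2.06, 0.003]
ft_force: [0.5, 0.1, -0.2]
opening: 0.0685
```

Run:
```python
from h import *
st((.479,.307,.046))
for n in ['side']:cv2.imwrite(f'pics/{n}8.png',eyes.snapshot(n)[:,:,::-1])
crop('side','pics/side8.png','pics/c16.png',240,120,360,220,6)
```

```text
t 11.23 pos [0.4785 0.3068 0.0482] jawang -8.06 F [ 0.4869  0.1187 -0.2456] open 0.0685 j7 -1.2 zax [-0.0017 -0.0013 -1.    ]
turn units [ 0.015  -0.02    0.0029]
delta cm [ 0.0486  0.0152 -0.2248]
```

View pics/c16.png

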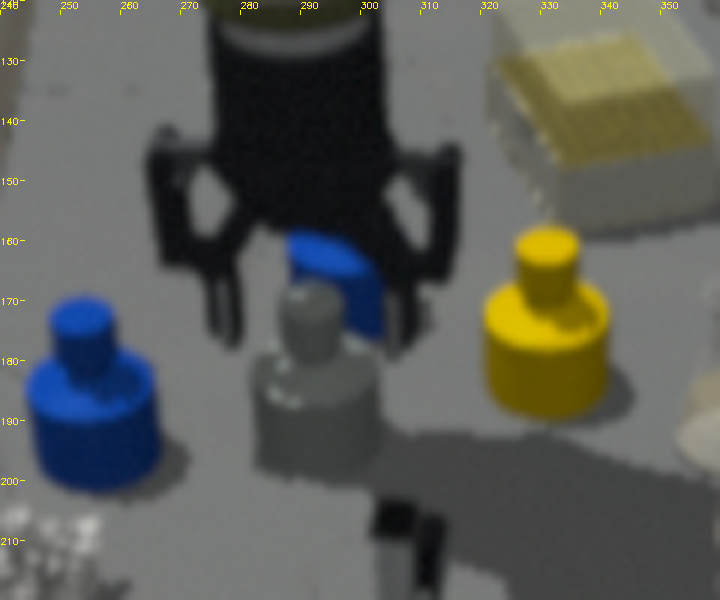

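The fingers stand either side of the knob, mid column about 291 against the knob at about 291.5. Closing.

Call:
{"method": "carry_out", "body": {"rows": [{"translation": [0,0,0],"turn": [0,0,0],"jaw": 0.6},{"translation": [0,0,0],"turn": [0,0,0],"jaw": 0.45},{"translation": [0,0,0],"turn": [0,0,0],"jaw": 0.35},{"translation": [0,0,0],"turn": [0,0,0],"jaw": 0.1},{"translation": [0,0,0],"turn": [0,0,0],"jaw": 0.1},{"translation": [0,0,0],"turn": [0,0,0],"jaw": 0.1},{"translation": [0,0,0],"turn": [0,0,0],"jaw": 0.1}]}}

```text
t: 11.87
eef_pos: [0.4785, 0.3072, 0.0495]
eef_rot: [-2.372, -2.06, 0.001]
ft_force: [-1.0, 0.4, -0.8]
opening: 0.0285
```

Run:
```python
from h import *
st((.479,.307,.046))
```

```text
t 11.87 pos [0.4785 0.3072 0.0495] jawang -8.06 F [-1.0098  0.4196 -0.8105] open 0.0285 j7 -1.2 zax [-0.0007 -0.0001 -1.    ]
turn units [ 0.0006 -0.0082  0.0011]
delta cm [ 0.0471 -0.0185 -0.3498]
```

Call:
{"method": "carry_out", "body": {"rows": [{"translation": [0,0,0.5],"turn": [0,0,0],"jaw": 0.1},{"translation": [0,0,1],"turn": [0,0,0],"jaw": 0.1},{"translation": [0,0,2],"turn": [0,0,0],"jaw": 0.1},{"translation": [0,0,2.5],"turn": [0,0,0],"jaw": 0.1},{"translation": [0,0,2.5],"turn": [0,0,0],"jaw": 0.1},{"translation": [0,0,3],"turn": [0,0,0],"jaw": 0.1},{"translation": [0,0,3],"turn": [0,0,0],"jaw": 0.1},{"translation": [0,0,3],"turn": [0,0,0],"jaw": 0.1},{"translation": [0,0,1.5],"turn": [0,0,0],"jaw": 0.1},{"translation": [0,0,0],"turn": [0,0,0],"jaw": 0.1}]}}

```text
t: 12.7
eef_pos: [0.4726, 0.3016, 0.2493]
eef_rot: [-2.371, -2.06, 0.022]
ft_force: [-0.1, 0.7, -6.4]
opening: 0.0284
```

Run:
```python
from h import *
st((.504,-.059,.25))
for n in ['side']:cv2.imwrite(f'pics/{n}9.png',eyes.snapshot(n)[:,:,::-1])
crop('side','pics/side9.png','pics/c17.png',230,50,380,210,4)
```

```text
t 12.7 pos [0.4726 0.3016 0.2493] jawang -8.03 F [-0.0642  0.7337 -6.4092] open 0.0284 j7 -1.03 zax [-0.0109 -0.0084 -0.9999]
turn units [ 0.0967 -0.1253 -0.0042]
delta cm [  3.1378 -36.0634   0.0722]
```

View pics/c17.png

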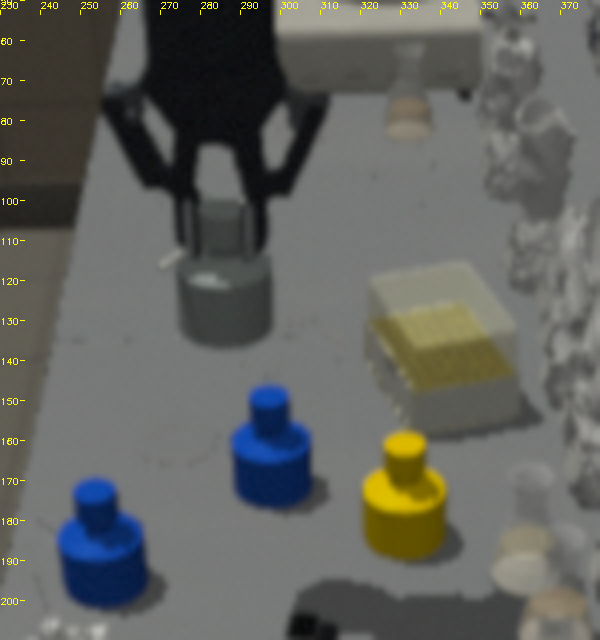

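The weight is held upright under the gripper (body at about (285,120)) and the look-alikes are untouched. I carry it over at height.

Call:
{"method": "carry_out", "body": {"rows": [{"translation": [0.1,-1.5,0],"turn": [0.1,-0.12,0],"jaw": 0.1},{"translation": [0.2,-3,0],"turn": [0,0,0],"jaw": 0.1},{"translation": [0.3,-3.8,0],"turn": [0,0,0],"jaw": 0.1},{"translation": [0.3,-3.8,0],"turn": [0,0,0],"jaw": 0.1},{"translation": [0.3,-3.8,0],"turn": [0,0,0],"jaw": 0.1},{"translation": [0.3,-3.8,0],"turn": [0,0,0],"jaw": 0.1},{"translation": [0.3,-3.8,0],"turn": [0,0,0],"jaw": 0.1},{"translation": [0.3,-3.5,0],"turn": [0,0,0],"jaw": 0.1},{"translation": [0.2,-2,0],"turn": [0,0,0],"jaw": 0.1},{"translation": [0,0,0],"turn": [0,0,0],"jaw": 0.1}]}}

```text
t: 13.58
eef_pos: [0.4828, -0.0019, 0.2352]
eef_rot: [-2.354, -2.06, 0.028]
ft_force: [-0.2, 1.7, -6.6]
opening: 0.0287
```

Run:
```python
from h import *
st((.504,-.059,.25))
```

```text
t 13.58 pos [ 0.4828 -0.0019  0.2352] jawang -7.6 F [-0.1756  1.7307 -6.5512] open 0.0287 j7 -0.44 zax [-0.0224 -0.0019 -0.9997]
turn units [ 0.0204 -0.2567 -0.0903]
delta cm [ 2.1153 -5.7119  1.4753]
```

Call:
{"method": "carry_out", "body": {"rows": [{"translation": [0.8,-2,0.8],"turn": [0.02,-0.25,-0.09],"jaw": 0.1},{"translation": [0.7,-2,0],"turn": [0,0,0],"jaw": 0.1},{"translation": [0.3,-1,0],"turn": [0,0,0],"jaw": 0.1},{"translation": [0,0,0],"turn": [0,0,0],"jaw": 0.1},{"translation": [0,0,0],"turn": [0,0,0],"jaw": 0.1},{"translation": [0,0,0],"turn": [0,0,0],"jaw": 0.1}]}}

```text
t: 14.08
eef_pos: [0.4955, -0.0543, 0.2363]
eef_rot: [-2.367, -2.05, 0.015]
ft_force: [-0.7, -0.4, -6.4]
opening: 0.0282
```

Run:
```python
from h import *
st((.504,-.059,.25))
```

```text
t 14.08 pos [ 0.4955 -0.0543  0.2363] jawang -8.23 F [-0.7319 -0.3709 -6.3931] open 0.0282 j7 -0.34 zax [-0.0141  0.0014 -0.9999]
turn units [-0.0163 -0.1616  0.035 ]
delta cm [ 0.8464 -0.4699  1.3702]
```

Call:
{"method": "carry_out", "body": {"rows": [{"translation": [0.75,-0.4,0],"turn": [-0.02,-0.16,0.03],"jaw": 0.1},{"translation": [0,0,0],"turn": [0,0,0],"jaw": 0.1},{"translation": [0,0,-0.8],"turn": [0,0,0],"jaw": 0.1},{"translation": [0,0,-0.8],"turn": [0,0,0],"jaw": 0.1},{"translation": [0,0,-0.5],"turn": [0,0,0],"jaw": 0.1},{"translation": [0,0,0],"turn": [0,0,0],"jaw": 0.1},{"translation": [0,0,0],"turn": [0,0,0],"jaw": 0.1}]}}

```text
t: 14.67
eef_pos: [0.5028, -0.0537, 0.2119]
eef_rot: [-2.364, -2.067, -0.0]
ft_force: [0.0, -0.1, -7.1]
opening: 0.0282
```

Run:
```python
from h import *
st((.504,-.059,.195))
for n in ['side','top']:cv2.imwrite(f'pics/{n}10.png',eyes.snapshot(n)[:,:,::-1])
crop('side','pics/side10.png','pics/c18.png',240,180,360,310,6)
crop('top','pics/top10.png','pics/c19.png',290,200,430,310,5)
```

```text
t 14.67 pos [ 0.5028 -0.0537  0.2119] jawang -7.66 F [ 0.0073 -0.117  -7.0842] open 0.0282 j7 -0.35 zax [-0.0008  0.0013 -1.    ]
turn units [-0.0152 -0.009  -0.0788]
delta cm [ 0.1228 -0.5338 -1.6926]
```

View pics/c18.png

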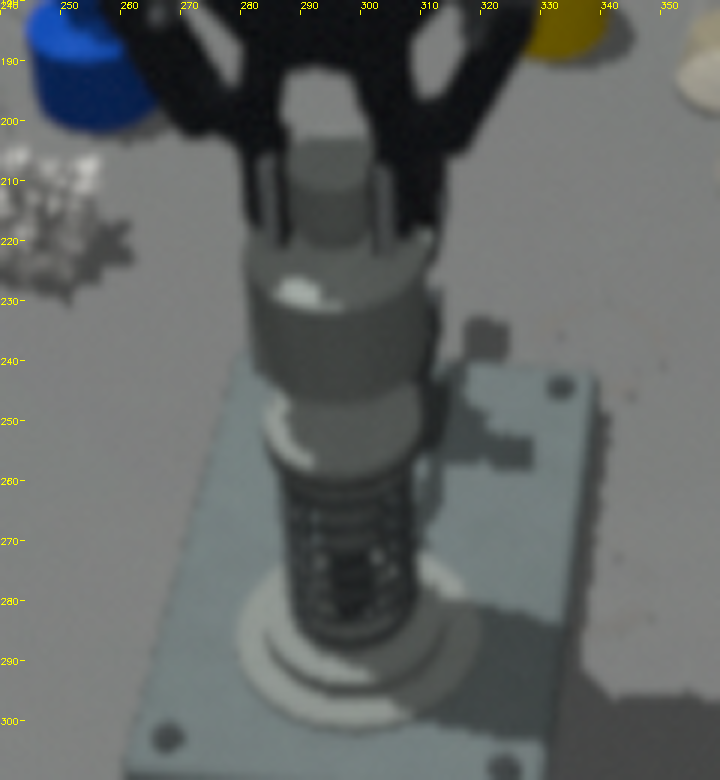

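View pics/c19.png

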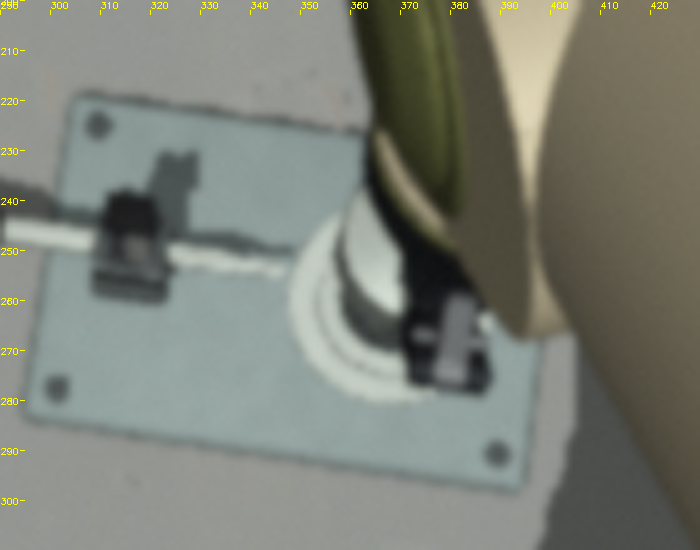

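The weight hangs upright about 25 mm above the cap, its axis about half a pixel left of the cap's. I correct by +1 mm in x and -5 mm in y, then step down.

Call:
{"method": "carry_out", "body": {"rows": [{"translation": [0.12,-0.45,0],"turn": [-0.02,0,-0.08],"jaw": 0.1},{"translation": [0,0,0],"turn": [0,0,0],"jaw": 0.1},{"translation": [0,0,-0.5],"turn": [0,0,0],"jaw": 0.1},{"translation": [0,0,-0.3],"turn": [0,0,0],"jaw": 0.1},{"translation": [0,0,0],"turn": [0,0,0],"jaw": 0.1},{"translation": [0,0,0],"turn": [0,0,0],"jaw": 0.1}]}}

```text
t: 15.27
eef_pos: [0.5048, -0.0593, 0.2043]
eef_rot: [2.373, 2.056, 0.001]
ft_force: [-0.6, 0.2, -6.8]
opening: 0.0283
```

Run:
```python
from h import *
st((.504,-.059,.1855))
```

```text
t 15.27 pos [ 0.5048 -0.0593  0.2043] jawang -8.18 F [-0.6478  0.2444 -6.7678] open 0.0283 j7 -0.36 zax [ 0.0016 -0.0011 -1.    ]
turn units [0.0121 0.0182 0.0252]
delta cm [-0.0839  0.0319 -1.8819]
```

Call:
{"method": "carry_out", "body": {"rows": [{"translation": [0,0,-0.5],"turn": [0,0,0],"jaw": 0.1},{"translation": [0,0,-0.4],"turn": [0,0,0],"jaw": 0.1},{"translation": [0,0,-0.4],"turn": [0,0,0],"jaw": 0.1},{"translation": [0,0,0],"turn": [0,0,0],"jaw": 0.1},{"translation": [0,0,0],"turn": [0,0,0],"jaw": 0.1}]}}

```text
t: 15.68
eef_pos: [0.5048, -0.0592, 0.1897]
eef_rot: [2.373, 2.057, 0.001]
ft_force: [-0.5, 0.5, -7.7]
opening: 0.0285
```

Run:
```python
from h import *
st((.504,-.059,.1855))
```

```text
t 15.68 pos [ 0.5048 -0.0592  0.1897] jawang -8.16 F [-0.4637  0.4537 -7.6692] open 0.0285 j7 -0.37 zax [ 0.0014 -0.0009 -1.    ]
turn units [0.0102 0.0157 0.0225]
delta cm [-0.0788  0.0151 -0.4204]
```

Call:
{"method": "carry_out", "body": {"rows": [{"translation": [0,0,-0.25],"turn": [0,0,0],"jaw": 0.1},{"translation": [0,0,-0.25],"turn": [0,0,0],"jaw": 0.1},{"translation": [0,0,-0.25],"turn": [0,0,0],"jaw": 0.1},{"translation": [0,0,0],"turn": [0,0,0],"jaw": 0.1},{"translation": [0,0,0],"turn": [0,0,0],"jaw": 0.1}]}}

```text
t: 16.1
eef_pos: [0.5051, -0.059, 0.1818]
eef_rot: [2.372, 2.057, 0.001]
ft_force: [-0.1, -0.7, -4.6]
opening: 0.0277
```

Call:
{"method": "carry_out", "body": {"rows": [{"translation": [0,0,-0.25],"turn": [0,0,0],"jaw": 0.1},{"translation": [0,0,-0.25],"turn": [0,0,0],"jaw": 0.1},{"translation": [0,0,-0.25],"turn": [0,0,0],"jaw": 0.1},{"translation": [0,0,0],"turn": [0,0,0],"jaw": 0.1},{"translation": [0,0,0],"turn": [0,0,0],"jaw": 0.1}]}}

```text
t: 16.52
eef_pos: [0.5055, -0.059, 0.1743]
eef_rot: [2.372, 2.056, 0.003]
ft_force: [-0.6, 0.2, -3.2]
opening: 0.0281
```

Run:
```python
from h import *
st((.504,-.059,.165))
```

```text
t 16.52 pos [ 0.5055 -0.059   0.1743] jawang -8.16 F [-0.628   0.172  -3.1624] open 0.0281 j7 -0.39 zax [ 0.0032 -0.0013 -1.    ]
turn units [0.0146 0.0371 0.0218]
delta cm [-0.1479  0.0045 -0.9293]
```

Call:
{"method": "carry_out", "body": {"rows": [{"translation": [0,0,-0.2],"turn": [0,0,0],"jaw": 0.1},{"translation": [0,0,-0.2],"turn": [0,0,0],"jaw": 0.1},{"translation": [0,0,-0.2],"turn": [0,0,0],"jaw": 0.1},{"translation": [0,0,0],"turn": [0,0,0],"jaw": 0.1},{"translation": [0,0,0],"turn": [0,0,0],"jaw": 0.1}]}}

```text
t: 16.93
eef_pos: [0.5056, -0.059, 0.168]
eef_rot: [2.371, 2.055, 0.003]
ft_force: [-1.2, -0.1, -1.8]
opening: 0.0283
```

Call:
{"method": "carry_out", "body": {"rows": [{"translation": [0,0,0],"turn": [0,0,0],"jaw": 0.1}]}}

```text
t: 17.02
eef_pos: [0.5056, -0.059, 0.168]
eef_rot: [2.371, 2.056, 0.003]
ft_force: [-0.7, -0.5, -1.5]
opening: 0.028
```

Call:
{"method": "carry_out", "body": {"rows": [{"translation": [0,0,0],"turn": [0,0,0],"jaw": 0.1}]}}

```text
t: 17.1
eef_pos: [0.5057, -0.059, 0.168]
eef_rot: [2.371, 2.055, 0.003]
ft_force: [-2.0, 0.2, -1.4]
opening: 0.0285
```

Call:
{"method": "carry_out", "body": {"rows": [{"translation": [0,0,0],"turn": [0,0,0],"jaw": 0.1}]}}

```text
t: 17.18
eef_pos: [0.5057, -0.059, 0.1681]
eef_rot: [2.371, 2.055, 0.003]
ft_force: [-0.9, -0.5, -1.7]
opening: 0.0283
```

Call:
{"method": "carry_out", "body": {"rows": [{"translation": [0,0,-0.2],"turn": [0,0,0],"jaw": 0.1},{"translation": [-0.05,0,-0.2],"turn": [0.01,0.03,0],"jaw": 0.1},{"translation": [0,0,-0.1],"turn": [0,0,0],"jaw": 0.1},{"translation": [0,0,0],"turn": [0,0,0],"jaw": 0.1},{"translation": [0,0,0],"turn": [0,0,0],"jaw": 0.1}]}}

```text
t: 17.6
eef_pos: [0.5055, -0.0591, 0.1629]
eef_rot: [2.373, 2.057, 0.002]
ft_force: [-1.1, 0.6, 0.3]
opening: 0.0281
```

Call:
{"method": "carry_out", "body": {"rows": [{"translation": [0,0,0],"turn": [0,0,0],"jaw": 0.1}]}}

```text
t: 17.68
eef_pos: [0.5056, -0.059, 0.1629]
eef_rot: [2.373, 2.057, 0.002]
ft_force: [-0.9, -0.9, 0.5]
opening: 0.0281
```

Call:
{"method": "carry_out", "body": {"rows": [{"translation": [0,0,0],"turn": [0,0,0],"jaw": 0.1}]}}

```text
t: 17.77
eef_pos: [0.5057, -0.059, 0.1629]
eef_rot: [2.373, 2.057, 0.002]
ft_force: [-0.9, 0.2, -0.6]
opening: 0.0284
```

Run:
```python
from h import *
st((.504,-.059,.1625))
for n in ['side']:cv2.imwrite(f'pics/{n}11.png',eyes.snapshot(n)[:,:,::-1])
crop('side','pics/side11.png','pics/c20.png',240,180,360,310,6)
```

```text
t 17.77 pos [ 0.5057 -0.059   0.1629] jawang -8.16 F [-0.9009  0.1921 -0.558 ] open 0.0284 j7 -0.4 zax [ 0.002  -0.0005 -1.    ]
turn units [0.0055 0.0234 0.0225]
delta cm [-0.1666  0.0017 -0.0415]
```

View pics/c20.png

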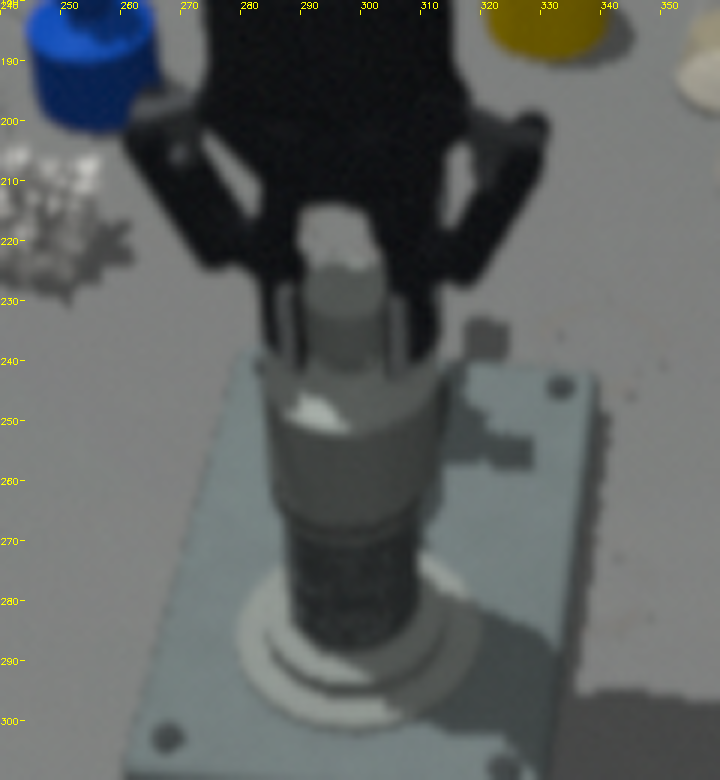

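The weight sits square on the cap with the spring compressed, and the wrist force is back near its unloaded value. I open the fingers.

Call:
{"method": "carry_out", "body": {"rows": [{"translation": [0,0,0],"turn": [0,0,0],"jaw": 0.4},{"translation": [0,0,0],"turn": [0,0,0],"jaw": 0.5},{"translation": [0,0,0],"turn": [0,0,0],"jaw": 0.7},{"translation": [0,0,0],"turn": [0,0,0],"jaw": 0.9},{"translation": [0,0,0],"turn": [0,0,0],"jaw": 0.9},{"translation": [0,0,0],"turn": [0,0,0],"jaw": 0.9}]}}

```text
t: 18.32
eef_pos: [0.5075, -0.0588, 0.1636]
eef_rot: [2.371, 2.055, 0.007]
ft_force: [-0.5, -0.3, -0.7]
opening: 0.0768
```

Run:
```python
from h import *
st((.504,-.059,.1625))
for n in ['side']:cv2.imwrite(f'pics/{n}12.png',eyes.snapshot(n)[:,:,::-1])
crop('side','pics/side12.png','pics/c21.png',240,180,360,310,6)
```

```text
t 18.32 pos [ 0.5075 -0.0588  0.1636] jawang -8.16 F [-0.5049 -0.3197 -0.7365] open 0.0768 j7 -0.4 zax [ 0.0057 -0.0002 -1.    ]
turn units [0.0019 0.0657 0.0219]
delta cm [-0.3461 -0.016  -0.1148]
```

View pics/c21.png

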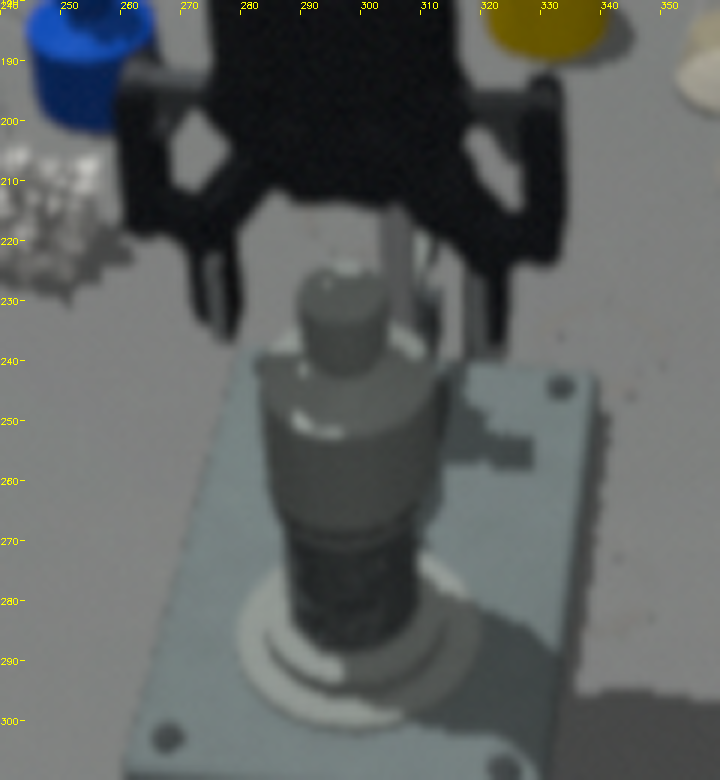

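Released. The weight stands free on the spring, and both fingers are clear. I go straight up, then over to the tab side.

Call:
{"method": "carry_out", "body": {"rows": [{"translation": [-0.3,0,1],"turn": [0,0.06,0],"jaw": 1},{"translation": [0,0,2],"turn": [0,0,0],"jaw": 1},{"translation": [0,0,3],"turn": [0,0,0],"jaw": 1},{"translation": [0,0,3],"turn": [0,0,0],"jaw": 1},{"translation": [0,0,1.5],"turn": [0,0,0],"jaw": 1},{"translation": [0,2,0],"turn": [0,0,0],"jaw": 1},{"translation": [0.5,3.5,0],"turn": [0,0,0],"jaw": 1},{"translation": [0.5,3.5,0],"turn": [0,0,0],"jaw": 1},{"translation": [0.5,3.5,0],"turn": [0,0,0],"jaw": 1},{"translation": [0.5,3.5,0],"turn": [0,0,0],"jaw": 1}]}}

```text
t: 19.2
eef_pos: [0.523, 0.0975, 0.2744]
eef_rot: [2.389, 2.037, -0.003]
ft_force: [0.2, -0.0, -0.2]
opening: 0.0852
```

Call:
{"method": "carry_out", "body": {"rows": [{"translation": [0,1.5,0],"turn": [0,0,0],"jaw": 1},{"translation": [0,0,0],"turn": [0,0,0],"jaw": 1},{"translation": [0,0,0],"turn": [0,0,0],"jaw": 1}]}}

```text
t: 19.45
eef_pos: [0.5231, 0.1224, 0.2749]
eef_rot: [2.379, 2.051, 0.003]
ft_force: [0.5, -0.2, 0.0]
opening: 0.0858
```

Run:
```python
from h import *
st((.5307,.1303,.15))
for n in ['side','top']:cv2.imwrite(f'pics/{n}13.png',eyes.snapshot(n)[:,:,::-1])
crop('side','pics/side13.png','pics/c22.png',240,190,360,310,6)
crop('top','pics/top13.png','pics/c23.png',260,210,420,310,5)
```

```text
t 19.45 pos [0.5231 0.1224 0.2749] jawang -8.48 F [ 0.4514 -0.2355  0.0372] open 0.0858 j7 -0.68 zax [ 0.0019  0.0011 -1.    ]
turn units [-0.0122  0.0214  0.0856]
delta cm [  0.7601   0.79   -12.4904]
```

View pics/c22.png

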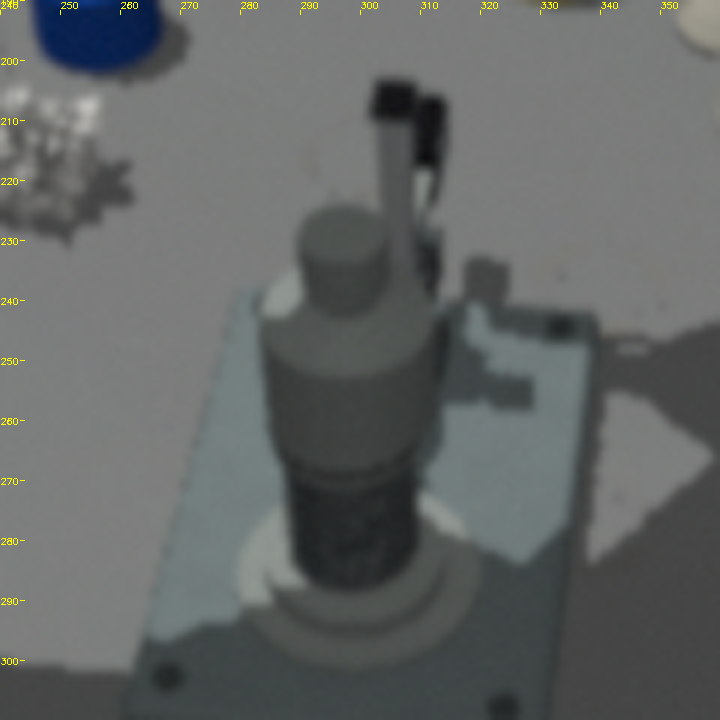

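View pics/c23.png

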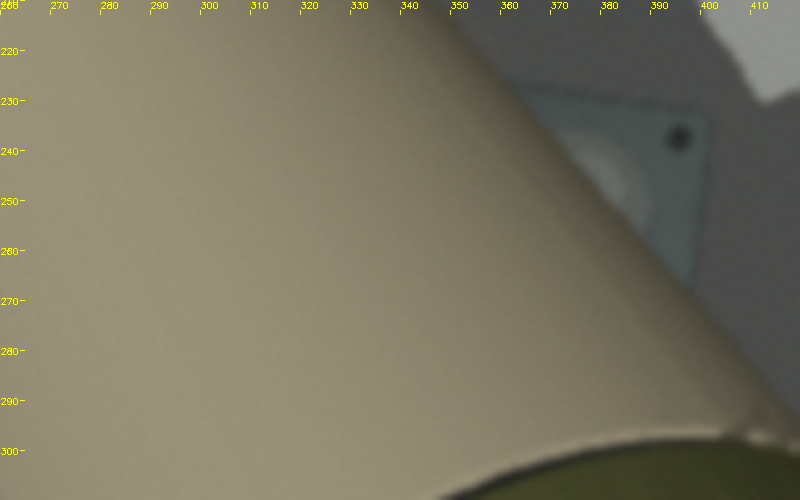

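Run:
```python
from h import *
# front edges: body top edge z=zb+.043, body bottom zb, cap bottom zb-.014; groove zb-.007
for zb in (.110,.1134,.117):
    print(zb,'bodytop front',pix('side',(.504,-.059-.03,zb+.043)),'bodybot',pix('side',(.504,-.059-.03,zb)),'knobtop c',pix('side',(.504,-.059,zb+.08)),'knob front/back',pix('side',(.504,-.059-.015,zb+.08))[1],pix('side',(.504,-.059+.015,zb+.08))[1],'capbot',pix('side',(.504,-.059-.027,zb-.014)))
print('ref unloaded cap front top', pix('side',(.504,-.059-.027,.136)),'foot front bottom',pix('side',(.504,-.059-.033,.026)),'disc front',pix('side',(.504,-.059-.045,.026)))
# tab
yv=np.array([.140,.990]);o=np.array([.5146,.0164])
for r in (0,.005,.01,.015):
    z=.051+r
    for nm,yy in(('tip',-.025),('tabfar',.135),('tabnear',.095)):
        p=o+yv*yy; print(r,nm,p,pix('side',(*p,z+(0.015 if 'tab' in nm else 0))),pix('top',(*p,z+(0.015 if 'tab' in nm else 0))))
```

```text
0.11 bodytop front [296.0493 253.2163] bodybot [297.0271 268.3152] knobtop c [295.478  228.9609] knob front/back 234.12390697219854 223.92346681822482 capbot [297.358  271.9527]
0.1134 bodytop front [295.9693 251.9805] bodybot [296.952 267.156] knobtop c [295.3962 227.6583] knob front/back 232.8185385052996 222.6239313202622 capbot [297.2846 270.8169]
0.117 bodytop front [295.8841 250.6651] bodybot [296.8722 265.9222] knobtop c [295.3091 226.2718] knob front/back 231.42892666689355 221.24071044897977 capbot [297.2066 269.6082]
ref unloaded cap front top [296.4719 258.2267] foot front bottom [298.7489 296.3097] disc front [298.6629 300.6722]
0 tip [ 0.5111 -0.0083] [302.015  260.1952] [345.9951 254.3998]
0 tabfar [0.5335 0.1501] [311.4811 210.0031] [272.1778 242.6197]
0 tabnear [0.5279 0.1104] [309.244  220.4675] [290.6405 245.3028]
0.005 tip [ 0.5111 -0.0083] [301.9317 258.6272] [346.1192 254.0706]
0.005 tabfar [0.5335 0.1501] [311.4341 208.4322] [271.9143 242.2253]
0.005 tabnear [0.5279 0.1104] [309.1889 218.8872] [290.474  244.9219]
0.01 tip [ 0.5111 -0.0083] [301.8478 257.0488] [346.2445 253.7379]
0.01 tabfar [0.5335 0.1501] [311.3867 206.8518] [271.648  241.8267]
0.01 tabnear [0.5279 0.1104] [309.1333 217.2971] [290.3057 244.537 ]
0.015 tip [ 0.5111 -0.0083] [301.7634 255.4598] [346.3713 253.4017]
0.015 tabfar [0.5335 0.1501] [311.3391 205.2618] [271.3788 241.4238]
0.015 tabnear [0.5279 0.1104] [309.0775 215.6972] [290.1356 244.1479]
```

Run:
```python
from h import *
g=[cv2.cvtColor(cv2.imread(f'pics/side{i}.png'),cv2.COLOR_BGR2GRAY).astype(int) for i in (0,3,13)]
for c in (310,311,312): 
  for k in range(3): print(c,k,g[k][200:226,c])
for k in (0,):
  for c in (300,301,302,303,304): print('tip',c,g[k][240:262,c])
crop('side','pics/side0.png','pics/c24.png',290,195,330,265,10)
```

```text
310 0 [116 116 115 110  99  79  46  26  25  22  21  21  21  22  23  19  16  42
  86 116 123 120 115 109 100  92]
310 1 [126 126 126 120 108  86  52  31  26  24  23  25  25  27  24  23  21  46
  94 127 134 132 127 119 109 100]
310 2 [124 124 123 117 106  84  49  29  24  24  22  24  26  22  24  20  18  45
  92 125 131 129 124 116 107  96]
311 0 [115 115 116 113 105  82  43  23  20  20  16  18  19  18  19  16  17  38
  77 102  99  89  81  78  86  96]
311 1 [126 126 127 124 115  89  48  25  23  23  21  22  23  23  22  20  15  41
  84 111 109  97  90  87  95 105]
311 2 [124 124 124 122 112  88  46  22  20  22  22  21  21  19  20  18  17  39
  81 109 106  95  86  85  93 102]
312 0 [115 115 114 115 109  87  46  19  19  18  17  22  27  30  32  28  27  35
  53  65  65  63  64  77  96 108]
312 1 [126 127 126 126 119  95  52  24  19  21  21  24  31  32  33  32  30  37
  57  72  73  69  72  86 104 119]
312 2 [124 124 124 122 117  93  50  20  21  20  21  26  27  32  35  32  28  37
  57  72  72  67  70  83 102 115]
tip 300 [ 58  63  72  88  97  93  88  85  81  76  73  65  57  69  91 109 115 116
 114 114 115 116]
tip 301 [ 32  35  46  64  77  77  78  82  80  77  76  77  78  81  91 103 111 115
 115 116 115 116]
tip 302 [ 34  44  58  73  86  94 102 110 109 105 110 117 120 116 107 101 111 114
 114 115 115 116]
tip 303 [ 74  86  99 112 122 125 127 129 127 121 123 125 123 113 101 102 113 115
 115 115 116 115]
tip 304 [120 125 127 130 134 135 132 129 117 102  93  86  81  76  83 103 112 115
 115 116 116 116]
```

View pics/c24.png

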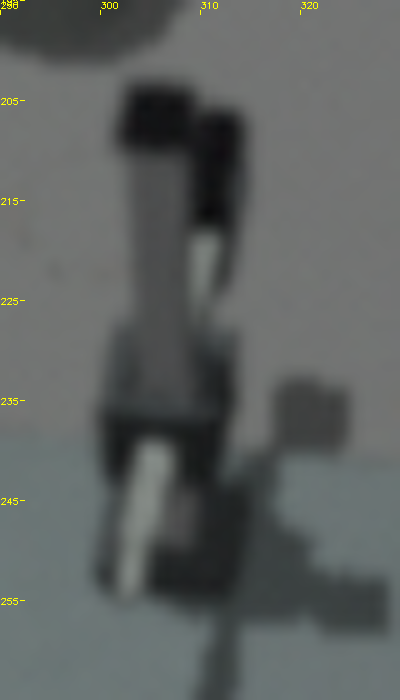

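Run:
```python
from h import *
for i in (12,13):
  g=cv2.cvtColor(cv2.imread(f'pics/side{i}.png'),cv2.COLOR_BGR2GRAY).astype(int)
  for c in (294,297,300): print(i,c,[(r,g[r,c]) for r in range(246,280)])
g=cv2.cvtColor(cv2.imread(f'pics/side6.png'),cv2.COLOR_BGR2GRAY).astype(int)
print([(r,g[r,297]) for r in range(250,272)])
for z in (.136,.129,.122): print(z,pix('side',(.504,-.059-.027,z)))
crop('side','pics/side13.png','pics/c25.png',275,240,320,300,12)
```

```text
12 294 [(246, np.int64(87)), (247, np.int64(88)), (248, np.int64(90)), (249, np.int64(91)), (250, np.int64(98)), (251, np.int64(117)), (252, np.int64(118)), (253, np.int64(86)), (254, np.int64(67)), (255, np.int64(66)), (256, np.int64(66)), (257, np.int64(66)), (258, np.int64(66)), (259, np.int64(66)), (260, np.int64(66)), (261, np.int64(66)), (262, np.int64(66)), (263, np.int64(65)), (264, np.int64(66)), (265, np.int64(66)), (266, np.int64(66)), (267, np.int64(64)), (268, np.int64(55)), (269, np.int64(50)), (270, np.int64(55)), (271, np.int64(49)), (272, np.int64(43)), (273, np.int64(41)), (274, np.int64(42)), (275, np.int64(41)), (276, np.int64(42)), (277, np.int64(42)), (278, np.int64(42)), (279, np.int64(41))]
12 297 [(246, np.int64(91)), (247, np.int64(91)), (248, np.int64(91)), (249, np.int64(90)), (250, np.int64(93)), (251, np.int64(98)), (252, np.int64(96)), (253, np.int64(77)), (254, np.int64(68)), (255, np.int64(67)), (256, np.int64(67)), (257, np.int64(67)), (258, np.int64(68)), (259, np.int64(67)), (260, np.int64(67)), (261, np.int64(67)), (262, np.int64(68)), (263, np.in
[... 3074 characters left out ...]
.int64(42)), (273, np.int64(41)), (274, np.int64(42)), (275, np.int64(42)), (276, np.int64(42)), (277, np.int64(43)), (278, np.int64(42)), (279, np.int64(39))]
[(250, np.int64(81)), (251, np.int64(80)), (252, np.int64(80)), (253, np.int64(80)), (254, np.int64(79)), (255, np.int64(80)), (256, np.int64(80)), (257, np.int64(79)), (258, np.int64(74)), (259, np.int64(64)), (260, np.int64(50)), (261, np.int64(46)), (262, np.int64(51)), (263, np.int64(46)), (264, np.int64(44)), (265, np.int64(47)), (266, np.int64(53)), (267, np.int64(48)), (268, np.int64(42)), (269, np.int64(47)), (270, np.int64(53)), (271, np.int64(48))]
0.136 [296.4719 258.2267]
0.129 [296.6307 260.6874]
0.122 [296.788  263.1227]
```

View pics/c25.png

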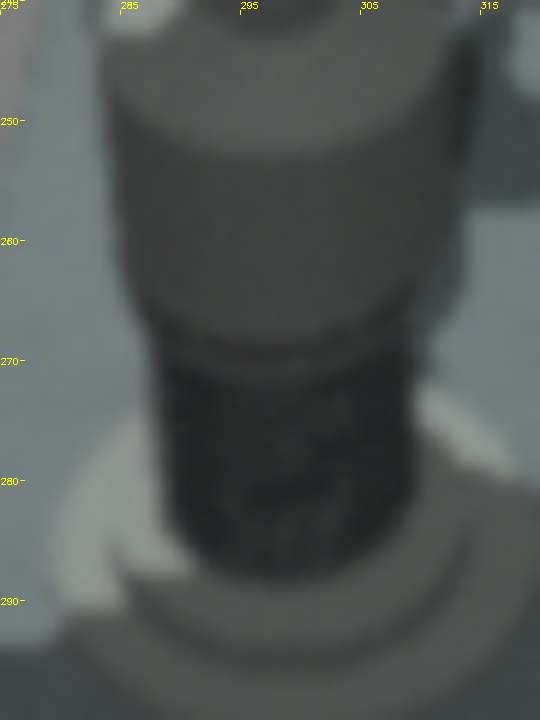

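Call:
{"method": "carry_out", "body": {"rows": [{"translation": [0.7,0.7,-1],"turn": [-0.01,0.02,0.08],"jaw": 1},{"translation": [0,0,-3],"turn": [0,0,0],"jaw": 1},{"translation": [0,0,-3],"turn": [0,0,0],"jaw": 0.8},{"translation": [0,0,-3],"turn": [0,0,0],"jaw": 0.6},{"translation": [0,0,-1],"turn": [0,0,0],"jaw": 0.6},{"translation": [0,0,0],"turn": [0,0,0],"jaw": 0.6},{"translation": [0,0,0],"turn": [0,0,0],"jaw": 0.6}]}}

```text
t: 20.13
eef_pos: [0.5339, 0.1198, 0.1583]
eef_rot: [2.384, 2.04, 0.001]
ft_force: [0.1, -1.0, 0.5]
opening: 0.0516
```

Run:
```python
from h import *
st((.5307,.1303,.041))
for n in ['side','top']:cv2.imwrite(f'pics/{n}14.png',eyes.snapshot(n)[:,:,::-1])
crop('side','pics/side14.png','pics/c26.png',250,130,370,250,6)
crop('top','pics/top14.png','pics/c27.png',220,190,340,290,6)
```

```text
t 20.13 pos [0.5339 0.1198 0.1583] jawang -8.89 F [ 0.1014 -0.9564  0.5277] open 0.0516 j7 -0.78 zax [ 0.0029 -0.0026 -1.    ]
turn units [0.0296 0.033  0.1686]
delta cm [ -0.3191   1.0513 -11.727 ]
```

View pics/c26.png

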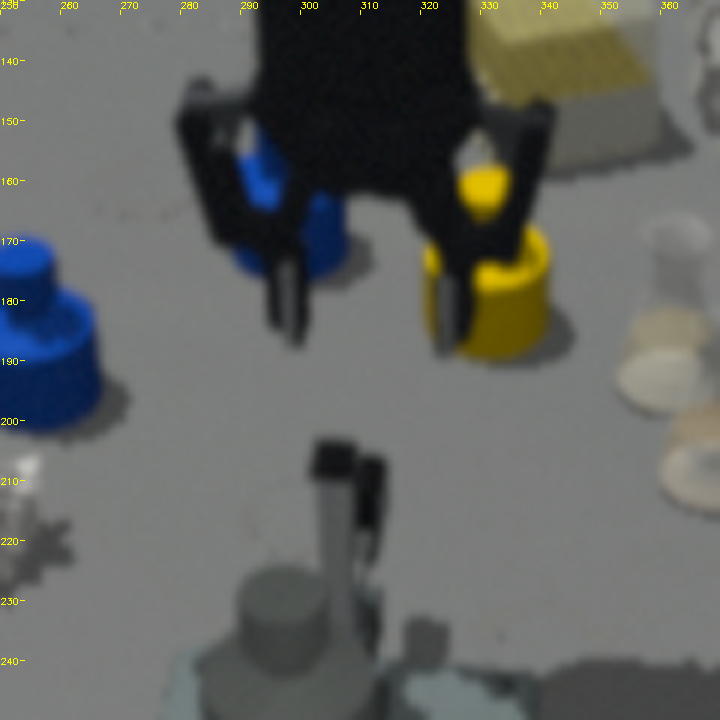

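View pics/c27.png

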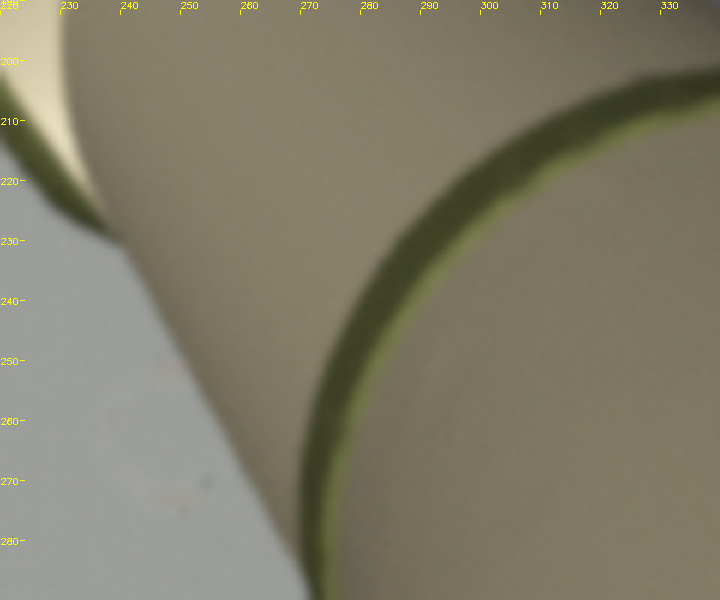

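The open fingers (columns 297 and 324) stand above the tab at (311,211). I correct by -3 mm in x and +10 mm in y, then go down.

Call:
{"method": "carry_out", "body": {"rows": [{"translation": [-0.3,0.95,0],"turn": [0.03,0.03,0.17],"jaw": 0.6},{"translation": [0,0,0],"turn": [0,0,0],"jaw": 0.6},{"translation": [0,0,-1],"turn": [0,0,0],"jaw": 0.6},{"translation": [0,0,-1.5],"turn": [0,0,0],"jaw": 0.6},{"translation": [0,0,-1.5],"turn": [0,0,0],"jaw": 0.6},{"translation": [0,0,0],"turn": [0,0,0],"jaw": 0.6},{"translation": [0,0,0],"turn": [0,0,0],"jaw": 0.6}]}}

```text
t: 20.82
eef_pos: [0.5344, 0.1321, 0.1222]
eef_rot: [2.366, 2.059, 0.02]
ft_force: [-0.4, 0.4, 0.7]
opening: 0.0513
```

Run:
```python
from h import *
st((.5307,.1303,.041))
```

```text
t 20.82 pos [0.5344 0.1321 0.1222] jawang -7.95 F [-0.3877  0.4072  0.664 ] open 0.0513 j7 -0.82 zax [ 0.0128  0.0043 -0.9999]
turn units [-0.0494  0.1463 -0.0203]
delta cm [-0.372  -0.1794 -8.1249]
```

Call:
{"method": "carry_out", "body": {"rows": [{"translation": [-0.35,-0.15,-0.5],"turn": [-0.05,0.15,-0.02],"jaw": 0.6},{"translation": [0,0,-1],"turn": [0,0,0],"jaw": 0.6},{"translation": [0,0,-1],"turn": [0,0,0],"jaw": 0.6},{"translation": [0,0,-0.5],"turn": [0,0,0],"jaw": 0.6},{"translation": [0,0,0],"turn": [0,0,0],"jaw": 0.6},{"translation": [0,0,0],"turn": [0,0,0],"jaw": 0.6}]}}

```text
t: 21.32
eef_pos: [0.5313, 0.1307, 0.0907]
eef_rot: [2.372, 2.06, 0.001]
ft_force: [0.3, -1.1, -0.0]
opening: 0.0513
```

Run:
```python
from h import *
st((.5307,.1303,.041))
for n in ['side']:cv2.imwrite(f'pics/{n}15.png',eyes.snapshot(n)[:,:,::-1])
crop('side','pics/side15.png','pics/c28.png',250,130,370,250,6)
```

```text
t 21.32 pos [0.5313 0.1307 0.0907] jawang -8.06 F [ 0.2689 -1.0773 -0.017 ] open 0.0513 j7 -0.84 zax [ 0.0005  0.0001 -1.    ]
turn units [-0.0014  0.0058  0.0017]
delta cm [-0.0588 -0.0449 -4.9722]
```

View pics/c28.png

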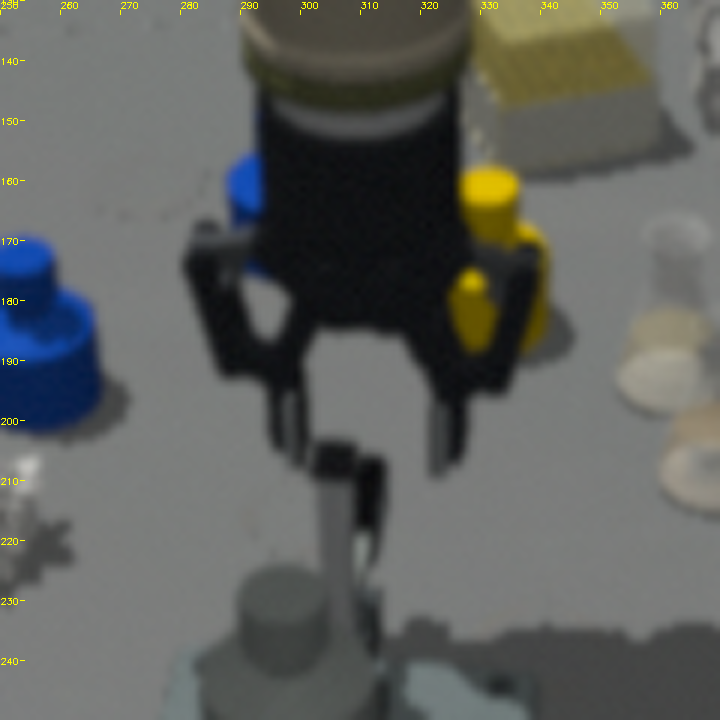

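The fingers straddle the tab column (298 and 321, tab at about 311). I go down to grip height.

Call:
{"method": "carry_out", "body": {"rows": [{"translation": [0,0,-1],"turn": [0,0,0],"jaw": 0.6},{"translation": [0,0,-1.2],"turn": [0,0,0],"jaw": 0.6},{"translation": [0,0,-1.2],"turn": [0,0,0],"jaw": 0.6},{"translation": [0,0,-0.7],"turn": [0,0,0],"jaw": 0.6},{"translation": [0,0,0],"turn": [0,0,0],"jaw": 0.6},{"translation": [0,0,0],"turn": [0,0,0],"jaw": 0.6}]}}

```text
t: 21.87
eef_pos: [0.5322, 0.131, 0.0476]
eef_rot: [2.371, 2.059, 0.005]
ft_force: [-0.1, 0.5, 1.0]
opening: 0.0517
```

Run:
```python
from h import *
st((.5307,.1303,.041))
```

```text
t 21.87 pos [0.5322 0.131  0.0476] jawang -8.07 F [-0.1465  0.5243  0.993 ] open 0.0517 j7 -0.88 zax [ 0.0033  0.0012 -1.    ]
turn units [-0.0136  0.0373  0.0047]
delta cm [-0.1542 -0.0738 -0.6553]
```

Call:
{"method": "carry_out", "body": {"rows": [{"translation": [-0.1,-0.07,-0.5],"turn": [-0.01,0.03,0],"jaw": 0.5},{"translation": [0,0,0],"turn": [0,0,0],"jaw": 0.4},{"translation": [0,0,0],"turn": [0,0,0],"jaw": 0.3},{"translation": [0,0,0],"turn": [0,0,0],"jaw": 0.22},{"translation": [0,0,0],"turn": [0,0,0],"jaw": 0.18},{"translation": [0,0,0],"turn": [0,0,0],"jaw": 0},{"translation": [0,0,0],"turn": [0,0,0],"jaw": 0},{"translation": [0,0,0],"turn": [0,0,0],"jaw": 0}]}}

```text
t: 22.53
eef_pos: [0.5298, 0.1307, 0.0433]
eef_rot: [-2.371, -2.059, 0.0]
ft_force: [1.2, 0.6, -3.6]
opening: 0.0118
```

Run:
```python
from h import *
st((.5307,.1303,.041))
for n in ['side']:cv2.imwrite(f'pics/{n}16.png',eyes.snapshot(n)[:,:,::-1])
crop('side','pics/side16.png','pics/c29.png',250,150,370,290,5)
```

```text
t 22.53 pos [0.5298 0.1307 0.0433] jawang -8.05 F [ 1.1675  0.6018 -3.5997] open 0.0118 j7 -0.89 zax [-0.0006  0.0007 -1.    ]
turn units [-0.008  -0.0073 -0.0005]
delta cm [ 0.0887 -0.0392 -0.2264]
```

View pics/c29.png

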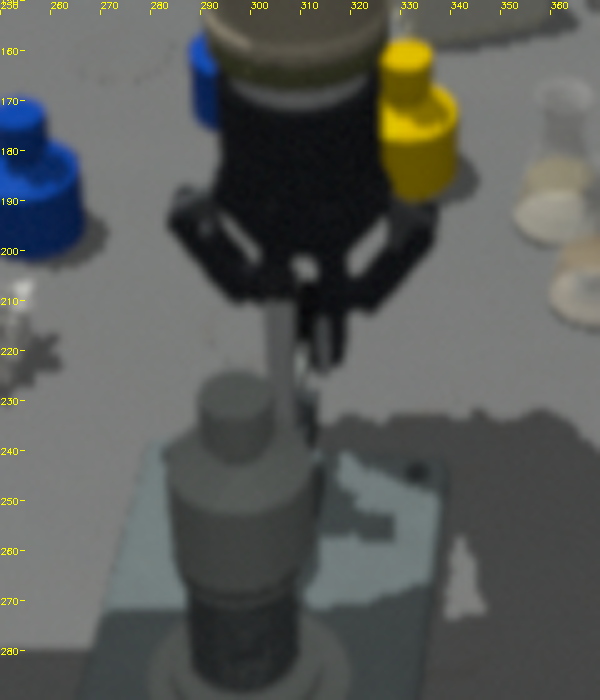

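The tab is pinched (opening 11.8 mm, fingers at (303..317, 215)). I raise the pointer by about 38 mm in small steps.

Call:
{"method": "carry_out", "body": {"rows": [{"translation": [0,0,0.5],"turn": [0,0,0],"jaw": 0},{"translation": [0,0,0.6],"turn": [0,0,0],"jaw": 0},{"translation": [0,0,0.6],"turn": [0,0,0],"jaw": 0},{"translation": [0,0,0.6],"turn": [0,0,0],"jaw": 0},{"translation": [0,0,0.6],"turn": [0,0,0],"jaw": 0},{"translation": [0,0,0],"turn": [0,0,0],"jaw": 0},{"translation": [0,0,0],"turn": [0,0,0],"jaw": 0}]}}

```text
t: 23.17
eef_pos: [0.5298, 0.1307, 0.0759]
eef_rot: [-2.371, -2.059, -0.001]
ft_force: [-0.7, 0.3, -3.6]
opening: 0.0113
```

Run:
```python
from h import *
st((.5307,.1303,.082))
for n in ['side','top']:cv2.imwrite(f'pics/{n}17.png',eyes.snapshot(n)[:,:,::-1])
crop('side','pics/side17.png','pics/c30.png',250,150,370,290,5)
```

```text
t 23.17 pos [0.5298 0.1307 0.0759] jawang -8.07 F [-0.6602  0.2892 -3.5565] open 0.0113 j7 -0.86 zax [-0.0002  0.0011 -1.    ]
turn units [-0.0126 -0.0022  0.0037]
delta cm [ 0.0855 -0.0426  0.6084]
```

View pics/c30.png

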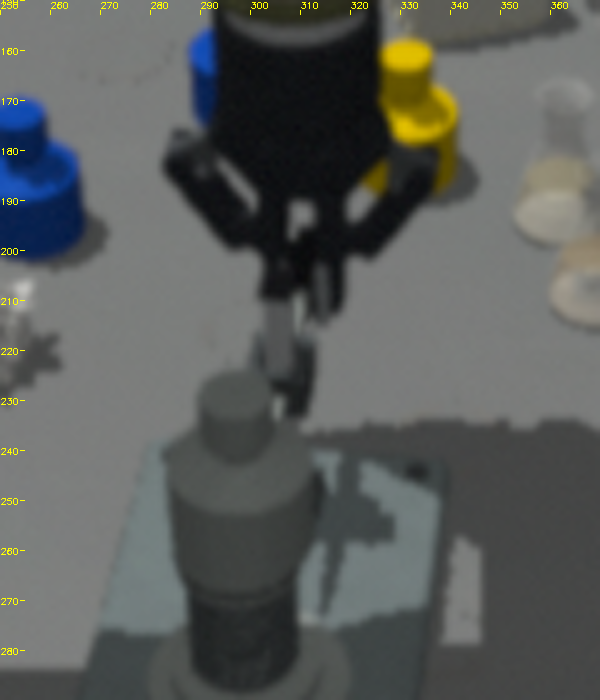

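The pointer carriage follows the gripper. About 6 mm remain.

Call:
{"method": "carry_out", "body": {"rows": [{"translation": [0,0,0.3],"turn": [0,0,0],"jaw": 0},{"translation": [0,0,0.25],"turn": [0,0,0],"jaw": 0},{"translation": [0,0,0],"turn": [0,0,0],"jaw": 0},{"translation": [0,0,0],"turn": [0,0,0],"jaw": 0}]}}

```text
t: 23.6
eef_pos: [0.5298, 0.1307, 0.0814]
eef_rot: [-2.371, -2.059, 0.0]
ft_force: [-0.7, -1.2, -3.2]
opening: 0.0116
```

Run:
```python
from h import *
st((.5307,.1303,.082))
for n in ['side','top']:cv2.imwrite(f'pics/{n}18.png',eyes.snapshot(n)[:,:,::-1])
crop('side','pics/side18.png','pics/c31.png',285,180,335,250,10)
crop('top','pics/top18.png','pics/c32.png',310,220,410,290,7)
for z in (.095,.1,.105,.11):
  yv=np.array([.140,.990]);o=np.array([.5146,.0164])
  print(z,pix('side',(*(o+yv*.135),z+.015)),pix('side',(*(o+yv*.095),z-.015)),pix('top',(*(o-yv*.025),z)))
```

```text
t 23.6 pos [0.5298 0.1307 0.0814] jawang -8.06 F [-0.6736 -1.2444 -3.2304] open 0.0116 j7 -0.85 zax [-0.0007  0.0007 -1.    ]
turn units [-0.0079 -0.0076  0.0014]
delta cm [ 0.0864 -0.0433  0.0586]
0.095 [311.0572 195.8476] [309.0887 216.018 ] [347.1334 251.3798]
0.1 [311.0076 194.1904] [309.0325 214.4101] [347.2697 251.0183]
0.105 [310.9577 192.523 ] [308.9761 212.7922] [347.4074 250.6527]
0.11 [310.9074 190.8453] [308.9192 211.1642] [347.5467 250.2831]
```

View pics/c31.png

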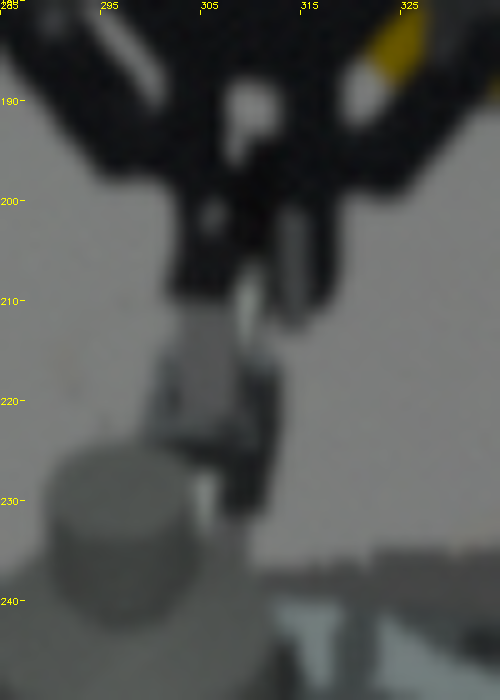

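View pics/c32.png

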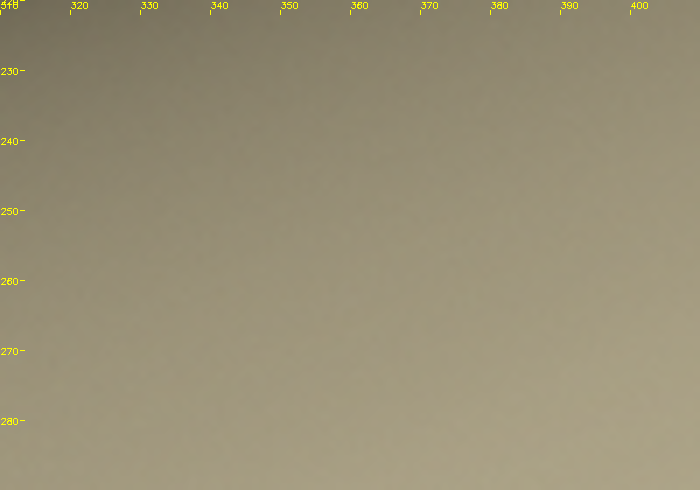

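The tab's top far edge is at row about 193, which puts the tip at about 104 mm against a groove at about 105 mm. I release and check.

Call:
{"method": "carry_out", "body": {"rows": [{"translation": [0,0,0],"turn": [0,0,0],"jaw": 0.3},{"translation": [0,0,0],"turn": [0,0,0],"jaw": 0.5},{"translation": [0,0,0],"turn": [0,0,0],"jaw": 0.6},{"translation": [0,0,0],"turn": [0,0,0],"jaw": 0.6}]}}

```text
t: 24.03
eef_pos: [0.5309, 0.1305, 0.0816]
eef_rot: [2.372, 2.06, 0.002]
ft_force: [0.0, -0.1, -0.2]
opening: 0.0511
```

Call:
{"method": "carry_out", "body": {"rows": [{"translation": [0,0,1],"turn": [0,0,0],"jaw": 0.6},{"translation": [0,0,2],"turn": [0,0,0],"jaw": 0.6},{"translation": [0,0,2],"turn": [0,0,0],"jaw": 0.6},{"translation": [0,0,2],"turn": [0,0,0],"jaw": 0.6},{"translation": [0,0,1],"turn": [0,0,0],"jaw": 0.6},{"translation": [0,0,0],"turn": [0,0,0],"jaw": 0.6}]}}

```text
t: 24.53
eef_pos: [0.5301, 0.1306, 0.1672]
eef_rot: [-2.371, -2.06, 0.001]
ft_force: [-0.7, 0.9, -0.1]
opening: 0.0514
```

Run:
```python
from h import *
st((.5307,.1303,.082))
for n in ['side','top']:cv2.imwrite(f'pics/{n}19.png',eyes.snapshot(n)[:,:,::-1])
crop('side','pics/side19.png','pics/c33.png',270,175,335,305,6)
g=cv2.cvtColor(cv2.imread('pics/side19.png'),cv2.COLOR_BGR2GRAY).astype(int)
for c in (310,311,312): print(c,[(r,int(g[r,c])) for r in range(186,216)])
for c in (294,297,300): print(c,[(r,int(g[r,c])) for r in range(262,276)])
```

```text
t 24.53 pos [0.5301 0.1306 0.1672] jawang -8.01 F [-0.6731  0.8513 -0.0929] open 0.0514 j7 -0.78 zax [-0.0008 -0.     -1.    ]
turn units [ 0.0002 -0.0097 -0.0073]
delta cm [ 0.0579 -0.0252 -8.5222]
310 [(186, 125), (187, 124), (188, 125), (189, 124), (190, 124), (191, 120), (192, 104), (193, 74), (194, 44), (195, 30), (196, 24), (197, 18), (198, 13), (199, 11), (200, 8), (201, 13), (202, 11), (203, 11), (204, 13), (205, 31), (206, 63), (207, 96), (208, 114), (209, 118), (210, 109), (211, 101), (212, 98), (213, 97), (214, 90), (215, 80)]
311 [(186, 125), (187, 123), (188, 124), (189, 125), (190, 123), (191, 121), (192, 102), (193, 64), (194, 33), (195, 20), (196, 21), (197, 17), (198, 13), (199, 13), (200, 17), (201, 16), (202, 17), (203, 17), (204, 18), (205, 28), (206, 50), (207, 70), (208, 79), (209, 78), (210, 73), (211, 80), (212, 95), (213, 103), (214, 95), (215, 86)]
312 [(186, 124), (187, 124), (188, 124), (189, 124), (190, 124), (191, 121), (192, 104), (193, 69), (194, 35), (195, 20), (196, 21), (197, 20), (198, 17), (199, 21), (200, 24), (201, 27), (202, 33), (203, 39), (204, 39), (205, 42), (206, 51), (207, 62), (208, 66), (209, 71), (210, 83), (211, 100), (212, 113), (213, 117), (214, 112), (215, 98)]
294 [(262, 64), (263, 64), (264, 64), (265, 64), (266, 65), (267, 62), (268, 53), (269, 49), (270, 54), (271, 48), (272, 43), (273, 42), (274, 39), (275, 40)]
297 [(262, 65), (263, 65), (264, 65), (265, 64), (266, 66), (267, 64), (268, 55), (269, 48), (270, 52), (271, 52), (272, 46), (273, 44), (274, 42), (275, 42)]
300 [(262, 65), (263, 64), (264, 65), (265, 66), (266, 66), (267, 63), (268, 55), (269, 50), (270, 53), (271, 50), (272, 41), (273, 42), (274, 42), (275, 41)]
```

View pics/c33.png

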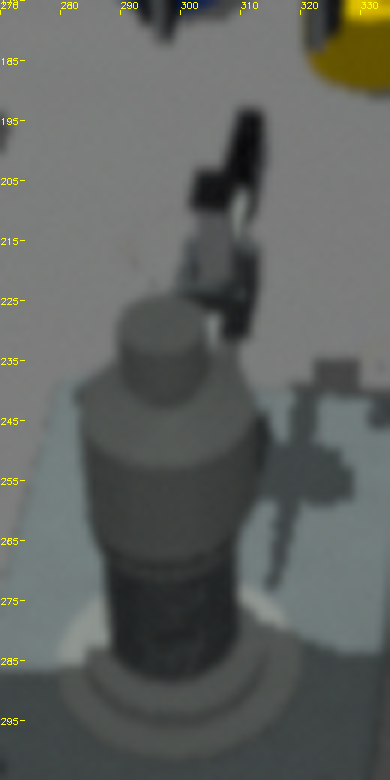

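Side view: tab's far top edge is at row 192.9, the groove line at about 269.2 and the cap's bottom edge at about 271.6. That gives tip ≈ 104 mm and groove ≈ 104–105 mm. I move the arm out of the top view for a last check.

Call:
{"method": "carry_out", "body": {"rows": [{"translation": [0,0,2],"turn": [0,0,0],"jaw": 0.6},{"translation": [0,0,3],"turn": [0,0,0],"jaw": 0.6},{"translation": [0,1,3],"turn": [0,0,0],"jaw": 0.6},{"translation": [0,3,1],"turn": [0,0,0],"jaw": 0.6},{"translation": [-0.3,4,0],"turn": [0,0,0],"jaw": 0.6},{"translation": [-0.3,4,0],"turn": [0,0,0],"jaw": 0.6},{"translation": [-0.3,4,0],"turn": [0,0,0],"jaw": 0.6},{"translation": [-0.3,4,0],"turn": [0,0,0],"jaw": 0.6},{"translation": [0,2,0],"turn": [0,0,0],"jaw": 0.6},{"translation": [0,0,0],"turn": [0,0,0],"jaw": 0.6}]}}

```text
t: 25.47
eef_pos: [0.5119, 0.354, 0.2504]
eef_rot: [-2.377, -2.046, 0.026]
ft_force: [0.2, 0.1, 0.5]
opening: 0.0513
```

Run:
```python
from h import *
st()
for n in ['side','top']:cv2.imwrite(f'pics/{n}20.png',eyes.snapshot(n)[:,:,::-1])
crop('top','pics/top20.png','pics/c34.png',260,210,420,310,5)
```

```text
t 25.47 pos [0.5119 0.354  0.2504] jawang -8.55 F [0.1616 0.0578 0.4991] open 0.0513 j7 -1.07 zax [-0.0164 -0.0068 -0.9998]
turn units [ 0.0785 -0.1871  0.0997]
```

View pics/c34.png

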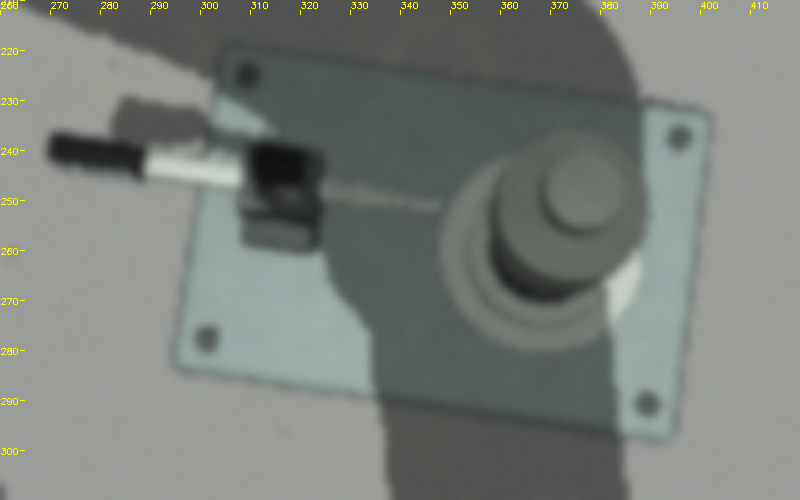

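View pics/side20.png

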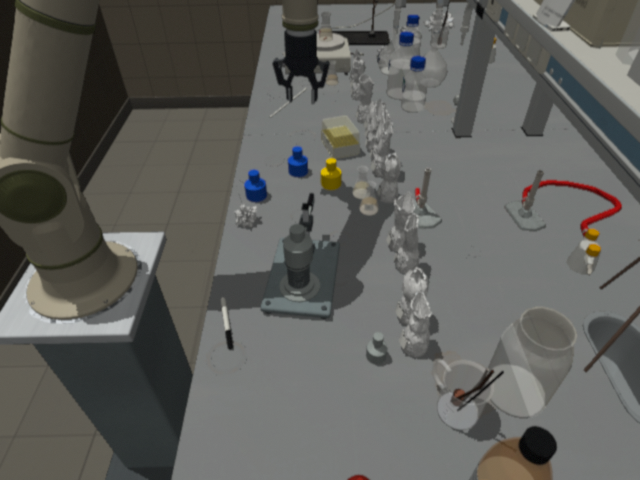

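Run:
```python
from h import *
print(w('top',373.6,251.2,.155),w('top',376.8,247.2,.192))
g=cv2.cvtColor(cv2.imread('pics/side20.png'),cv2.COLOR_BGR2GRAY).astype(int)
print([(r,int(g[r,311])) for r in range(190,197)])
```

```text
[ 0.5027 -0.0558  0.155 ] [ 0.5046 -0.0574  0.192 ]
[(190, 119), (191, 117), (192, 97), (193, 62), (194, 32), (195, 20), (196, 19)]
```

The top view shows weight, spring and disc concentric to about 2 mm, and the pointer has not moved. I let the arm settle and hand in.

Call:
{"method": "carry_out", "body": {"rows": [{"translation": [0,0,0],"turn": [0,0,0],"jaw": 0.6},{"translation": [0,0,0],"turn": [0,0,0],"jaw": 0.6},{"translation": [0,0,0],"turn": [0,0,0],"jaw": 0.6}]}}

```text
t: 25.82
eef_pos: [0.5132, 0.3447, 0.2483]
eef_rot: [-2.387, -2.04, 0.037]
ft_force: [-0.0, 0.0, 0.1]
opening: 0.0513
```

```bash
python3 -c "
from workcell import sign_off
print(sign_off())"
```

```text
the job is handed in; nothing more can be done
None
```

I stood the spring on the disc and lowered the larger weight onto its cap until the spring carried it. I then let go, slid the pointer up about 38 mm by its tab, and handed the job in at about 26 s. No verdict was reported.

Last checks, all from the camera images:
- **Centring:** in the top view, weight, spring and disc are concentric to about 2 mm.
- **Spring:** it is pressed down about 23–25 mm, well short of the 41 mm limit.
- **Pointer:** the tip is at about 104 mm. The tip itself was hidden behind the weight in the side view, so I worked this out from the tab's edge and the lift. My readings of its starting height differed by about 2.5 mm.
- **Cap line:** it is at about 104–105 mm from the images and 106 mm from the arm's height at release, so the two disagree by 1–2 mm. Both should be within the 4 mm allowed.
- **Flask and look-alikes:** the flasks are still standing and the look-alikes untouched. The arm was clear of everything.

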